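# Strip the pigment carousel onto a levelled filling stand

## Robot

A 6-joint arm with a two-finger parallel gripper is mounted at the origin on the work surface. World frame = base frame: x ahead of the robot, y to its left, z up, the work surface at z = 0. Lengths are in m, angles in rad, forces in N, time in s.
With the tool pointing down it reaches from about 0.3 to 0.875 m from the base axis. Payload 4.2 kg.
Tool frame: the origin (TCP) lies midway between the tips of the shut fingers; the grasp point (between the pads) lies 19 mm behind it; z points along the fingers, y is the direction in which the jaws open and shut (so a half turn about z gives the same grasp; the last joint's range is limited). The gripper opens to 85 mm and grips with 20 to 120 N. Pads are 22 mm wide; open, the fingers measure 114 mm over their backs; the gripper's body (76 mm by 85 mm) begins 54 mm behind the grasp point. The pads swing forward as they close: fully open they stand 13 mm farther back than shut.
Start: joints at [-1.355, 0.32, 1.565, -0, 1.257, -0.02], TCP at [0.134, -0.559, 0.231] pointing down, gripper open.
Joint ranges: [-3.11, 3.11], [-0.84, 2.01], [0.21, 2.61], [-1.34, 4.49], [0.05, 2.63], [-2.56, 2.56]. Speed limits (rad/s): [2.57, 2.57, 3.14, 3.14, 3.14, 3.14].

## Interface

Orientations are given as a unit quaternion [x, y, z, w].
In Python, from rig import manip, grab_frame, camera_model, finish_job gives the robot as it stands. The module is installed in compiled form; this text tells all that it offers.
- The arm moves only by the tool arm_command, never from a script. Its argument "targets" is a list of rows, each an object of numbers: "grip": the closure in counts, from 0 (fully open) to 255 (shut); "x", "y", "z": the shift along the tool's x, y, z in mm; "twist": the turn about the tool's z in degrees. A call has 1 to 10 rows; each row is the pose to reach, as a shift and turn from the pose measured when the call began, along the tool's axes at that moment; what a row does not reach only later rows make up. A row lasts 1/8 s, in which the tool goes at most 62.5 mm and 10.7 degrees, less where a joint would pass 70% of its speed; a pose out of reach is approached as far as the arm can. A call with a gripper value outside its range is refused whole. The fingers move at their own pace and stop on an object; "force" is the grip in N (left out, the last holds). Time passes only in rows, so rows that repeat a pose let the fingers close. It gives the time, the measured TCP pose, the force and the opening at its end, in the units of the state.
- manip.get_obs(): the state, without advancing time (a new reading comes with each control period).
- grab_frame(name): name is "side" or "top"; returns the picture (420x560x3 uint8, red, green, blue); there is no depth.
- camera_model(name): a dict with "fx", "fy", "cx", "cy" (pixels), "eye" and "orientation" of the camera in the world. Camera axes: x right, y down, z forward; pixel columns grow to the right and rows downward; lengths in m; the calibration is good to about 2 mm. A picture is of the moment at which its call begins. camera_model takes no time and is no camera call.
- finish_job(): hands the job in, once; it reports no verdict.
The state is a dict: "time": time; "joint_positions": joint angles; "qvel": joint speeds; "joint_torque": joint torques, N m; "tcp_pos": TCP position; "ee_rot": TCP orientation; "ft_force": force on the tool from outside, world axes, zero at the start; "torque": the same for the moment, N m; "grip_width": opening from 0.0 (shut) to 1.0 (fully open).
Only numpy, scipy, OpenCV 4.12 (cv2) and the standard library are available. Lean on these libraries where they do the work, as an engineer would, in place of code of your own. Each camera call takes 0.05 s, during which the arm holds its last target.

## Task

Get the pigment canisters ready for topping up to the brim. First level the empty deck of the filling stand with its screw knob; then turn the carousel by its square knob to bring each canister to the open front, unscrew it counter-clockwise, lift it out and stand it upright on the deck, which must still be level when all are there. Leave the stoneware bottle, the glass jar and the bamboo scoop where they are.

Things in the scene. Friction and masses are not known exactly. Their poses are not given: they have to be found in the camera images.
- stand: Fixed dark stand of the carousel: foot disc 324 mm across, 12 mm thick; origin: centre of its underside, on the turret's axis. Its -x axis points to the front (towards the robot within 15 degrees), marked by a dark pointer 50 mm tall at the plate's edge. Three posts, 158 mm tall, stand 155 mm from the axis
- front (a point): Pick-off place at the stand's front: on the turret plate's top face (74 mm above the table), 105 mm from the axis. A steel keeper rail 16 mm wide, top at 158 mm, runs 8 mm above the canisters' lids at 105 mm radius all round except within 55 degrees of the front, so a canister can be lifted out only here
- carousel (a joint): Turn of the turret about its upright axis relative to the stand, rad, counter-clockwise from above, no stops within 1.5 turns either way. Sprung to index at every multiple of pi/2, a station then standing at the front: swings home by itself from up to 25 degrees off, takes about 0.25 N m to turn out, will not stay half-way
- knob (a point): Middle of the turret's black square knob (44 x 44 mm, 135 to 175 mm above the table, free above) on the axis; its sides are parallel to the turret's x and y, which at joint 0 are the stand's. The plate is 290 mm across, top at 74 mm, with four stations 105 mm from the axis along its +x, +y, -x and -y
- canister_a: Round tin pigment canister, 60 mm across, 70 mm tall, straight side to grip from 16 to 70 mm up; brass foot below, 44 mm across, with two lugs (58 mm tip to tip along x, 12 mm wide, 6 mm tall) at its very bottom. Origin: centre of the underside, z up. 3 or 4 of canisters a to d are present, in any stations (a missing one: None)
- canister_b: As canister_a. All look alike and weigh 0.3 to 0.65 kg. Screwed home, the canister's x axis is parallel to the carousel's x axis (within 15 degrees of play)
- canister_c: As canister_a. Unscrewing: turn counter-clockwise seen from above. The lugs stay under the station's claws for the first 70 degrees, are free from 75 to 140 degrees of turn (aim at 105), then meet a stop. Little drag, and it does not rise by itself as it turns
- canister_d: As canister_a. Once turned free, lifting it 15 mm takes it clear of the claws, which stand 12.5 mm tall and within 38 mm of the station's centre; it weighs on the gripper only once lifted
- deck (a point): Centre of the top face of the filling stand's hinged grey steel deck, 52 mm above the table when level; the deck is 230 x 230 mm, with a rim 8 mm tall and 4 mm wide along its edges; x, y, z are its own axes, z square to it. Hinge along its +x edge, 115 mm from this point; the screw is at -x, towards the robot. Room for four, two by two, 104 mm apart (painted discs, 62 mm across)
- platform (a joint): Tilt of the deck about its hinge, rad: 0 is level, positive is screw side low. At the start 0.03 to 0.065. A plumb pointer hangs on the white plate (60 mm wide, 40 mm above the deck) at the deck's -y edge; its tip is at the mark when level
- screw_knob (a point): Middle of the round black knob of the tilting screw, 44 mm across, 26 mm tall, 80 to 106 mm above the table, axis upright, 145 mm in front of the deck's centre, free above. Each radian clockwise (from above) raises the screw side by 0.012 rad of tilt; stiff (0.08 N m), stays where it is left, also under load. The knob keeps its height
- bottle: Bystander: brown stoneware pigment bottle, 80 mm across, 174 mm tall with the tin funnel in its neck; origin: centre of its underside
- jar: Bystander: eight-sided glass jar with a cork, 72 mm across, 116 mm tall; origin: centre of its underside
- scoop: Bystander: bamboo measuring scoop, 175 mm long along its x, 32 mm tall at the cup; origin under the middle
Mind the look-alikes: they are no part of the job. Leave any orange look-alike of the canister_d alone.

How it is judged:
By the outcome, as a careful person would: the job done as asked, in the order asked, and still so for the second after the job is handed in, with the robot touching nothing.
Of canister_a, canister_b, canister_c, canister_d only 3 to 4 are there at a start; the rules pass over those that are not, and their reading is None.
At some moment in a run one of canister_a, canister_b, canister_c, canister_d may be knocked a few centimetres aside while the robot is not near it.
Once in a run the grip may slacken for a moment while it holds something.
It also fails if it takes over 210 s, if anything falls off the work surface, if the arm or the gripper's body presses on something with over 40 N, if the wrist force passes 120 N, or if a joint passes its speed limit or range.

## Working session

There is one attempt and no reset: what is moved stays moved. The work goes in short steps, Python scripts to look and compute and a tool call to move; the robot and the scene stay as the last step left them, time stands still between calls to the robot, and variables do not carry over. Pictures are saved under pics/ and viewed, and the job is handed in when it is done.

Besides the shell and the picture viewer there is one more tool, called after "Emit:" in YAML: its name, and indented under it one key for each argument. arm_command: Moves the arm, as the interface text tells. Its arguments: {"type":"object","properties":{"targets":{"type":"array"},"force":{"type":"number"}},"required":["targets"]}

```bash
mkdir -p pics; ls; python3 - <<'E'
from rig import manip, grab_frame, camera_model
import cv2
for n in("side","top"):
    cv2.imwrite(f"pics/{n}0.png",cv2.cvtColor(grab_frame(n),cv2.COLOR_RGB2BGR)); print(n,camera_model(n))
print(manip.get_obs())
E
```

```text
pics
side {'fx': 397.4317681002385, 'fy': 397.4317681002385, 'cx': 281.3602999508558, 'cy': 206.08424258419302, 'eye': array([0.14755976, 0.63689121, 0.91024102]), 'orientation': array([-0.29927929,  0.88068267, -0.34667529,  0.12102142])}
top {'fx': 481.7288243072845, 'fy': 481.7288243072845, 'cx': 290.3569909725253, 'cy': 210.72655346316853, 'eye': array([0.40007843, 0.05737485, 1.41910726]), 'orientation': array([ 0.71127255, -0.69896427,  0.05225353, -0.0530083 ])}
{'time': 0.1, 'joint_positions': array([-1.35500357e+00,  3.20233071e-01,  1.56558453e+00, -4.68355093e-06,
        1.25739577e+00, -2.00443279e-02]), 'qvel': array([-0.0007104 , -0.00202611, -0.00328003,  0.00090382, -0.00010972,
       -0.00101141]), 'joint_torque': array([ 3.06582679e-04, -4.16408515e+01, -2.34704679e+01,  5.93086224e-05,
        4.91000232e-03, -1.48445446e-05]), 'tcp_pos': array([ 0.13423356, -0.55866172,  0.23055273]), 'ee_rot': array([ 9.93055250e-01,  1.17646140e-01, -8.14031613e-05, -8.06263250e-04]), 'ft_force': array([ 0.09032955,  0.67081281, -1.25603592]), 'torque': array([0.02445549, 0.02202261, 0.00421195]), 'grip_width': 0.993123957475877}
```

View pics/side0.png

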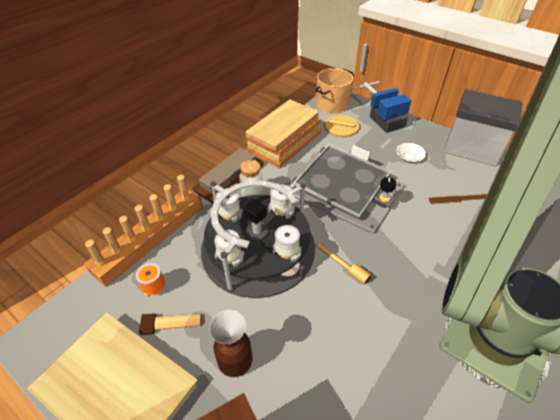

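View pics/top0.png

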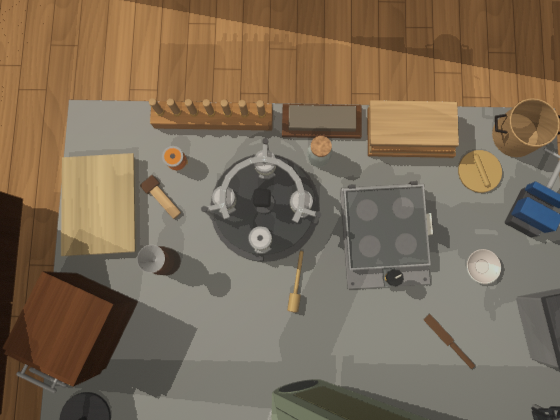

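Both views show four white canisters in the carousel: the top view has the turret at about (264,203), the front can at (260,238), the deck at (386,228) and the screw knob at (395,278). Next I'll zoom in and measure.

```bash
cat > h.py <<'E'
import numpy as np, cv2
from scipy.spatial.transform import Rotation as R
from rig import manip, grab_frame, camera_model
def ray(n,u,v):
    c=camera_model(n); d=R.from_quat(c['orientation']).apply([(u-c['cx'])/c['fx'],(v-c['cy'])/c['fy'],1.]); return np.array(c['eye']),d
def plane(n,u,v,z):
    e,d=ray(n,u,v); return e+d*(z-e[2])/d[2]
def proj(n,p):
    c=camera_model(n); q=R.from_quat(c['orientation']).inv().apply(np.asarray(p)-c['eye']); return np.array([c['fx']*q[...,0]/q[...,2]+c['cx'],c['fy']*q[...,1]/q[...,2]+c['cy']]).T
def two(u1,u2):
    e1,d1=ray('top',*u1);e2,d2=ray('side',*u2)
    A=np.array([d1,-d2]).T; s=np.linalg.lstsq(A,e2-e1,rcond=None)[0]
    a=e1+d1*s[0];b=e2+d2*s[1]; return (a+b)/2,np.linalg.norm(a-b)
def shot(n,name,crop=None,k=4):
    im=cv2.cvtColor(grab_frame(n),cv2.COLOR_RGB2BGR); cv2.imwrite(f'pics/{name}_raw.png',im)
    save(im,name,crop,k); return im
def save(im,name,crop,k=4):
    if crop is not None:
        x0,y0,x1,y1=crop; im=cv2.resize(im[y0:y1,x0:x1],None,fx=k,fy=k,interpolation=cv2.INTER_CUBIC)
        for x in range((x0+9)//10*10,x1,10): cv2.putText(im,str(x),((x-x0)*k,9),0,.3,(0,255,255),1);cv2.line(im,((x-x0)*k,10),((x-x0)*k,14),(0,255,255),1)
        for y in range((y0+9)//10*10,y1,10): cv2.putText(im,str(y),(0,(y-y0)*k+3),0,.3,(0,255,255),1);cv2.line(im,(20,(y-y0)*k),(24,(y-y0)*k),(0,255,255),1)
    cv2.imwrite(f'pics/{name}.png',im)
def st():
    o=manip.get_obs(); r=R.from_quat(o['ee_rot']); m=r.as_matrix()
    print('t%.2f'%o['time'],'tcp',(o['tcp_pos']*1000).round(1),'F',o['ft_force'].round(1),'T',o['torque'].round(2),'w',round(o['grip_width'],3),'yaw',round(np.degrees(np.arctan2(m[1,0],m[0,0])),1),'j5',o['joint_positions'].round(2)); return o
def togo(p,o=None):
    "tool-axes shift mm from current tcp to world p (m)"
    o=o or manip.get_obs(); return (R.from_quat(o['ee_rot']).inv().apply(np.asarray(p)-o['tcp_pos'])*1000).round(0)
E
python3 - <<'E'
from h import *
t=cv2.imread('pics/top0.png');s=cv2.imread('pics/side0.png')
save(t,'t_tur',(195,135,335,275),5);save(t,'t_deck',(335,175,440,295),5);save(s,'s_tur',(195,150,325,300),4);save(s,'s_deck',(285,135,415,235),6)
E
```

```text
(no output)
```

View pics/t_tur.png

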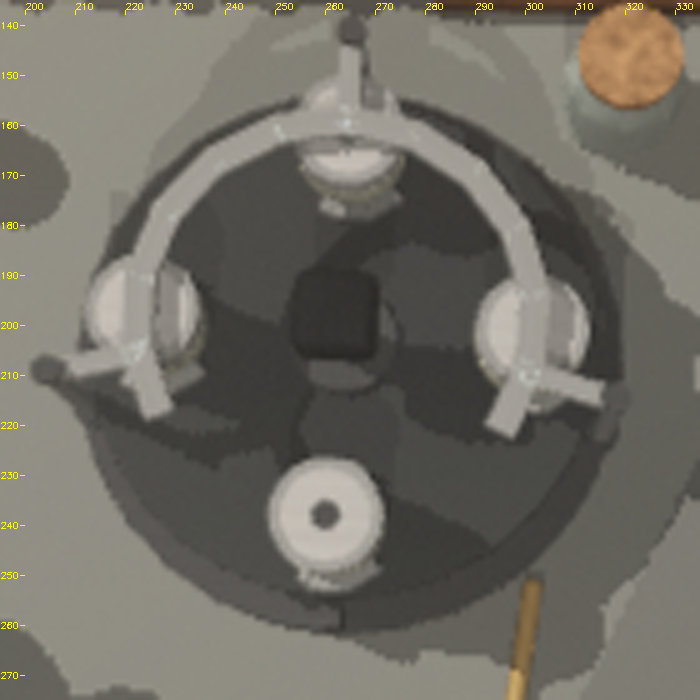

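View pics/t_deck.png

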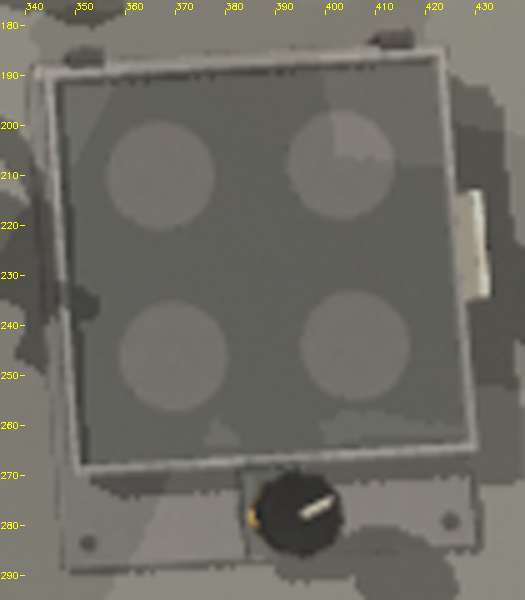

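View pics/s_tur.png

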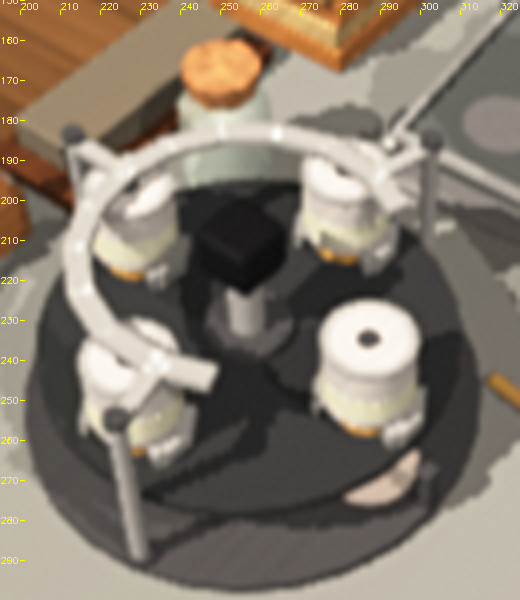

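View pics/s_deck.png

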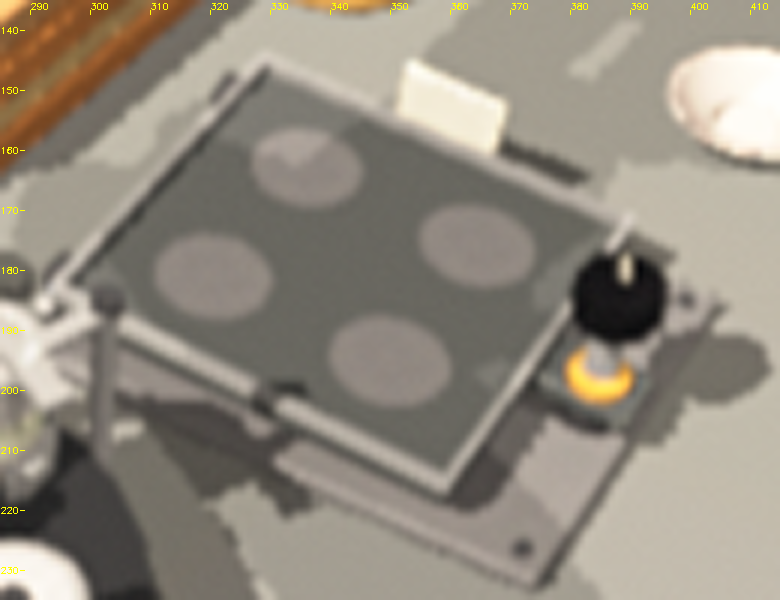

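Zoomed in, the front can's lid is at (258,238) and the knob top at (261,197). The pointer is at the plate's front edge, near (262,258). The deck's discs are at (366,210), (402,208), (369,246) and (405,244). The plumb pointer can't be made out. Next I'll work out positions, with tilt from triangulation.

```bash
cat >> h.py <<'E'
def sub(g,u,v,r=4):
    p=np.array([[[u,v]]],np.float32); return cv2.cornerSubPix(g,p,(r,r),(-1,-1),(3,60,.001))[0,0]
def discs(im,guess,b=14):
    # painted discs: reddish-vs-grey mask -> ellipse centre
    f=im.astype(np.float32); d=f[:,:,2]-f[:,:,1]   # R-G
    out=[]
    for (u,v) in guess:
        u0,v0=int(u)-b,int(v)-b
        w=cv2.resize(cv2.GaussianBlur(d,(3,3),0)[v0:v0+2*b+1,u0:u0+2*b+1],None,fx=8,fy=8,interpolation=cv2.INTER_LINEAR)
        c=w[8*b-20:8*b+20,8*b-20:8*b+20].mean(); 
        bg=np.percentile(w,8); m=(w>(c+bg)/2).astype(np.uint8)
        cs,_=cv2.findContours(m,cv2.RETR_EXTERNAL,cv2.CHAIN_APPROX_NONE); k=max(cs,key=cv2.contourArea); k=cv2.convexHull(k)
        e=cv2.fitEllipse(k); out.append(((e[0][0]+.5)/8-.5+u0,(e[0][1]+.5)/8-.5+v0,e[1][0]/8,e[1][1]/8))
    return np.array(out)
E
python3 - <<'E'
from h import *
t=cv2.imread('pics/top0.png');s=cv2.imread('pics/side0.png')
dt=discs(t,[(366,210),(402,208),(369,246),(405,244)]);ds=discs(s,[(336,163),(363.5,176),(319,181),(348.5,195)],12)
print(dt.round(2));print(ds.round(2))
# side order: map: plate(-y) far-right.. side (336,163): far x? find by proj
for z in (0.05,):
    for d in dt: p=plane('top',d[0],d[1],z); print(p.round(4),proj('side',p).round(1))
print('knob',plane('top',261.2,197.5,.175),'can',plane('top',258.2,238,.144),'screw',plane('top',393.5,277.5,.106))
E
```

```text
[[366.52 209.58  21.68  22.19]
 [402.6  207.23  21.65  22.38]
 [369.15 245.8   21.84  22.49]
 [405.44 243.53  22.06  22.14]]
[[335.43 162.38  13.3   18.72]
 [363.97 175.53  13.42  19.68]
 [320.06 180.65  14.22  19.61]
 [349.49 194.8   14.76  20.31]]
[ 0.6127 -0.1582  0.05  ] [320.3 180.6]
[ 0.6214 -0.2621  0.05  ] [335.6 162.4]
[ 0.5087 -0.1651  0.05  ] [349.9 193.6]
[ 0.5169 -0.2684  0.05  ] [364.4 174.3]
knob [0.62054783 0.137402   0.175     ] can [0.51679471 0.14447315 0.144     ] screw [ 0.41973768 -0.22114657  0.106     ]
```

```bash
cat >> h.py <<'E'
def tilt(t,s,gt=((366.5,209.6),(402.6,207.2),(369.2,245.8),(405.4,243.5)),gs=((320,180.6),(335.5,162.4),(349.5,194.8),(364,175.5))):
    dt=discs(t,gt);ds=discs(s,gs,12)
    P=np.array([two(a[:2],b[:2])[0] for a,b in zip(dt,ds)]); e=[two(a[:2],b[:2])[1]*1000 for a,b in zip(dt,ds)]
    far=P[:2].mean(0);near=P[2:].mean(0); d=far-near
    print('discs',(P*1000).round(1).tolist(),'gap',np.round(e,2)); print('tilt',np.arctan2(d[2],np.hypot(d[0],d[1])).round(4),'dist',np.linalg.norm(d).round(4)); return P
E
python3 - <<'E'
from h import *
t=cv2.imread('pics/top0.png');s=cv2.imread('pics/side0.png')
P=tilt(t,s); print(P.mean(0))
gt,gs=[cv2.cvtColor(i,cv2.COLOR_BGR2GRAY) for i in (t,s)]
# rim outer corners guess in top/side
c=[((345,189),(293,184)),((424,186),(327,147)),((350,269),(358,216)),((429,264.5),(388,174))]
for a,b in c:
    A=sub(gt,*a);B=sub(gs,*b); print(A,B,two(A,B))
E
```

```text
discs [[613.1, -158.2, 49.7], [621.8, -262.0, 49.8], [509.5, -166.0, 43.6], [517.8, -269.9, 43.0]] gap [0.57 0.63 0.65 0.7 ]
tilt 0.0614 dist 0.1043
[ 0.56556058 -0.21399922  0.0465464 ]
[346.8617  188.70975] [290.13312 186.73082] (array([ 0.68259171, -0.10223756,  0.0241476 ]), np.float64(0.010371268596955691))
[424. 186.] [328.59155 145.57298] (array([ 0.68695754, -0.32451744,  0.04881473]), np.float64(0.004334261997346485))
[351.31754 268.62006] [358.0162  217.75285] (array([ 0.44602168, -0.11662803,  0.02505997]), np.float64(0.004113406189115342))
[429.58868 264.25168] [388.25226 175.92464] (array([ 0.46271929, -0.34418389,  0.01739153]), np.float64(0.003949461814099821))
```

The discs triangulate cleanly: tilt is about 0.061 rad and the spacing comes out at 104.3 mm. Now I'll refine the knob centres and plan the approach.

```bash
cat >> h.py <<'E'
def dark(im,box,th=70,keep=None):
    x0,y0,x1,y1=box; g=cv2.cvtColor(im,cv2.COLOR_BGR2GRAY)[y0:y1,x0:x1]; w=cv2.resize(g,None,fx=8,fy=8,interpolation=cv2.INTER_CUBIC)
    m=(w<th).astype(np.uint8); cs,_=cv2.findContours(m,cv2.RETR_EXTERNAL,cv2.CHAIN_APPROX_NONE); k=cv2.convexHull(max(cs,key=cv2.contourArea))
    return k.reshape(-1,2)/8-.5+.0625+[x0,y0]
E
python3 - <<'E'
from h import *
t=cv2.imread('pics/top0.png');s=cv2.imread('pics/side0.png')
k=dark(t,(380,262,408,292),60); e=cv2.fitEllipse(k.astype(np.float32)); print(e, plane('top',*e[0],.1))
k=dark(s,(375,165,400,195),45); e2=cv2.fitEllipse(k.astype(np.float32)); print(e2)
for i in (45,50,55):
    k=dark(t,(245,180,280,215),i); r=cv2.minAreaRect(k.astype(np.float32)); print(i,r,plane('top',*r[0],.175))
o=st(); print(R.from_quat(o['ee_rot']).as_matrix().round(3)); print(togo([.421,-.2235,.17]))
E
```

```text
((394.1864929199219, 277.3123779296875), (16.591840744018555, 17.476102828979492), 122.01445770263672) [ 0.42036439 -0.22428859  0.1       ]
((387.5686950683594, 184.24623107910156), (14.693774223327637, 15.43807315826416), 59.76830291748047)
45 ((264.1360168457031, 204.3308868408203), (7.224377632141113, 15.241937637329102), 59.03623962402344) [0.6025382  0.12924107 0.175     ]
50 ((261.9718017578125, 197.41526794433594), (16.671735763549805, 18.241718292236328), 4.573921203613281) [0.62080875 0.13538436 0.175     ]
55 ((262.5389709472656, 192.71311950683594), (18.54066276550293, 29.23512077331543), 8.880659103393555) [0.63337028 0.1342234  0.175     ]
t0.10 tcp [ 134.2 -558.7  230.6] F [ 0.1  0.7 -1.3] T [0.02 0.02 0.  ] w 0.993 yaw 13.5 j5 [-1.36  0.32  1.57 -0.    1.26 -0.02]
[[ 0.972  0.234 -0.   ]
 [ 0.234 -0.972  0.002]
 [ 0.    -0.002 -1.   ]]
[ 357. -259.   61.]
```

Emit:
arm_command:
  targets:
    - {"x": 60, "y": -45, "z": 10, "twist": -10}
    - {"x": 120, "y": -90, "z": 20, "twist": -20}
    - {"x": 180, "y": -135, "z": 30, "twist": -30}
    - {"x": 240, "y": -180, "z": 40, "twist": -40}
    - {"x": 300, "y": -220, "z": 50, "twist": -50}
    - {"x": 357, "y": -259, "z": 60, "twist": -60}
    - {"x": 357, "y": -259, "z": 60, "twist": -70}
    - {"x": 357, "y": -259, "z": 60, "twist": -80}
    - {"x": 357, "y": -259, "z": 60, "twist": -90}
    - {"x": 357, "y": -259, "z": 60, "twist": -100}

```text
validation failed for argument at $.ta...
```

```bash
python3 - <<'E'
from h import *
st(); print(togo([.4207,-.2245,.17]))
E
```

```text
t0.10 tcp [ 134.2 -558.7  230.6] F [ 0.1  0.7 -1.3] T [0.02 0.02 0.  ] w 0.993 yaw 13.5 j5 [-1.36  0.32  1.57 -0.    1.26 -0.02]
[ 357. -258.   61.]
```

Emit:
arm_command:
  targets:
    - {"grip": 0, "x": 60, "y": -45, "z": 10, "twist": -10}
    - {"grip": 0, "x": 120, "y": -90, "z": 20, "twist": -20}
    - {"grip": 0, "x": 180, "y": -135, "z": 30, "twist": -30}
    - {"grip": 0, "x": 240, "y": -180, "z": 40, "twist": -40}
    - {"grip": 0, "x": 300, "y": -220, "z": 50, "twist": -50}
    - {"grip": 0, "x": 357, "y": -258, "z": 60, "twist": -60}
    - {"grip": 0, "x": 357, "y": -258, "z": 60, "twist": -70}
    - {"grip": 0, "x": 357, "y": -258, "z": 60, "twist": -80}
    - {"grip": 0, "x": 357, "y": -258, "z": 60, "twist": -90}
    - {"grip": 0, "x": 357, "y": -258, "z": 60, "twist": -100}

```text
time: 1.35
tcp_pos: [0.4211, -0.2238, 0.1706]
ee_rot: [0.545, 0.838, 0.001, -0.001]
ft_force: [0.1, -0.4, -0.4]
grip_width: 1.004
```

```bash
python3 - <<'E'
from h import *
st(); print(togo([.4207,-.2245,.15]))
E
```

```text
t1.35 tcp [ 421.1 -223.8  170.6] F [ 0.1 -0.4 -0.4] T [-0.01  0.01 -0.01] w 1.004 yaw 113.9 j5 [-0.51  0.22  1.87  0.    1.05 -0.93]
[-1. -1. 21.]
```

Emit:
arm_command:
  targets:
    - {"grip": 0, "x": 0, "y": -1, "z": 10, "twist": -10}
    - {"grip": 0, "x": 0, "y": -1, "z": 10, "twist": -20}
    - {"grip": 0, "x": 0, "y": -1, "z": 10, "twist": -30}
    - {"grip": 0, "x": 0, "y": -1, "z": 20, "twist": -40}
    - {"grip": 0, "x": 0, "y": -1, "z": 20, "twist": -50}
    - {"grip": 0, "x": 0, "y": -1, "z": 20, "twist": -60}
    - {"grip": 0, "x": 0, "y": -1, "z": 40, "twist": -70}
    - {"grip": 0, "x": 0, "y": -1, "z": 60, "twist": -80}
    - {"grip": 0, "x": 0, "y": -1, "z": 80, "twist": -83}
    - {"grip": 0, "x": 0, "y": -1, "z": 100, "twist": -83}

```text
time: 2.6
tcp_pos: [0.4198, -0.2238, 0.0697]
ee_rot: [-0.147, 0.989, 0.001, -0.001]
ft_force: [0.4, -0.4, -0.4]
grip_width: 0.998
```

Emit:
arm_command:
  targets:
    - {"grip": 200, "x": 0, "y": 0, "z": 0, "twist": 0}
    - {"grip": 200, "x": 0, "y": 0, "z": 0, "twist": 0}
    - {"grip": 200, "x": 0, "y": 0, "z": 0, "twist": 0}
    - {"grip": 200, "x": 0, "y": 0, "z": 0, "twist": 0}
    - {"grip": 200, "x": 0, "y": 0, "z": 0, "twist": 0}
  force: 50

```text
time: 3.22
tcp_pos: [0.4218, -0.2266, 0.0713]
ee_rot: [-0.148, 0.989, -0.002, 0.001]
ft_force: [0.1, -7.4, -1.5]
grip_width: 0.501
```

```bash
python3 - <<'E'
from h import *
st(); shot('side','s1',(330,130,460,240),6); shot('top','t1')
E
```

```text
t3.23 tcp [ 421.8 -226.6   71.3] F [ 0.1 -7.4 -1.5] T [-1.03 -0.03  0.07] w 0.501 yaw -163.0 j5 [-0.52  0.34  2.01 -0.    0.79 -2.38]
```

View pics/s1.png

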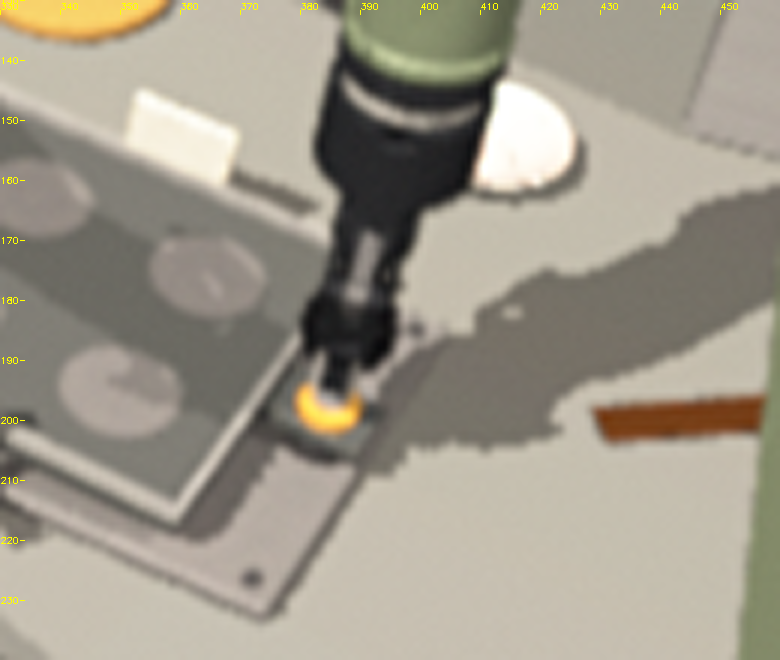

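Emit:
arm_command:
  targets:
    - {"grip": 200, "x": 0, "y": 0, "z": 0, "twist": 9}
    - {"grip": 200, "x": 0, "y": 0, "z": 0, "twist": 18}
    - {"grip": 200, "x": 0, "y": 0, "z": 0, "twist": 27}
    - {"grip": 200, "x": 0, "y": 0, "z": 0, "twist": 36}
    - {"grip": 200, "x": 0, "y": 0, "z": 0, "twist": 45}
    - {"grip": 200, "x": 0, "y": 0, "z": 0, "twist": 54}
    - {"grip": 200, "x": 0, "y": 0, "z": 0, "twist": 63}
    - {"grip": 200, "x": 0, "y": 0, "z": 0, "twist": 72}
    - {"grip": 200, "x": 0, "y": 0, "z": 0, "twist": 81}
    - {"grip": 200, "x": 0, "y": 0, "z": 0, "twist": 90}

```text
time: 4.58
tcp_pos: [0.4215, -0.2272, 0.0713]
ee_rot: [0.596, 0.803, -0.001, 0.003]
ft_force: [0.4, -3.2, -6.9]
grip_width: 0.501
```

```bash
python3 - <<'E'
from h import *
st()
t=shot('top','t2');s=shot('side','s2')
tilt(t,s)
E
```

```text
t4.58 tcp [ 421.5 -227.2   71.3] F [ 0.4 -3.2 -6.9] T [-0.51  0.47  0.07] w 0.501 yaw 106.8 j5 [-0.52  0.34  2.01 -0.    0.79 -0.81]
discs [[612.8, -158.5, 50.3], [621.2, -262.5, 50.5], [509.3, -166.0, 46.2], [520.0, -270.6, 45.0]] gap [0.54 0.19 0.72 2.93]
tilt 0.0468 dist 0.1028
```

View pics/t2.png

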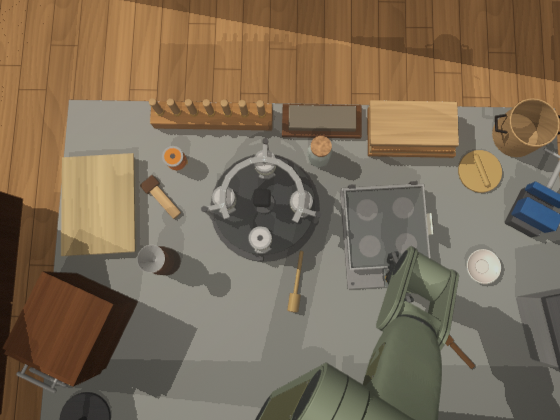

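In the top view the arm covers part of the right near disc at (405,244). The left pair gives about 0.040 rad, as expected, so I'll keep turning.

Emit:
arm_command:
  targets:
    - {"grip": 200, "x": 0, "y": 0, "z": 0, "twist": 9}
    - {"grip": 200, "x": 0, "y": 0, "z": 0, "twist": 18}
    - {"grip": 200, "x": 0, "y": 0, "z": 0, "twist": 27}
    - {"grip": 200, "x": 0, "y": 0, "z": 0, "twist": 36}
    - {"grip": 200, "x": 0, "y": 0, "z": 0, "twist": 45}
    - {"grip": 200, "x": 0, "y": 0, "z": 0, "twist": 54}
    - {"grip": 200, "x": 0, "y": 0, "z": 0, "twist": 63}
    - {"grip": 200, "x": 0, "y": 0, "z": 0, "twist": 72}
    - {"grip": 200, "x": 0, "y": 0, "z": 0, "twist": 81}
    - {"grip": 200, "x": 0, "y": 0, "z": 0, "twist": 90}

```text
time: 5.92
tcp_pos: [0.4211, -0.2269, 0.0713]
ee_rot: [0.989, 0.147, 0.001, 0.002]
ft_force: [0.5, -2.5, -5.3]
grip_width: 0.499
```

Emit:
arm_command:
  targets:
    - {"grip": 200, "x": 0, "y": 0, "z": 0, "twist": 9}
    - {"grip": 200, "x": 0, "y": 0, "z": 0, "twist": 18}
    - {"grip": 200, "x": 0, "y": 0, "z": 0, "twist": 27}
    - {"grip": 200, "x": 0, "y": 0, "z": 0, "twist": 36}
    - {"grip": 200, "x": 0, "y": 0, "z": 0, "twist": 45}
    - {"grip": 200, "x": 0, "y": 0, "z": 0, "twist": 54}
    - {"grip": 200, "x": 0, "y": 0, "z": 0, "twist": 63}
    - {"grip": 200, "x": 0, "y": 0, "z": 0, "twist": 72}
    - {"grip": 200, "x": 0, "y": 0, "z": 0, "twist": 81}
    - {"grip": 200, "x": 0, "y": 0, "z": 0, "twist": 90}

```text
time: 7.18
tcp_pos: [0.4213, -0.2265, 0.0713]
ee_rot: [0.803, -0.596, 0.002, 0.0]
ft_force: [2.3, -0.0, -6.5]
grip_width: 0.505
```

```bash
python3 - <<'E'
from h import *
st()
t=shot('top','t3');s=shot('side','s3',(285,135,415,235),6)
tilt(t,s)
E
```

```text
t7.17 tcp [ 421.3 -226.5   71.3] F [ 2.3 -0.  -6.5] T [ 0.15 -0.28  0.08] w 0.505 yaw -73.2 j5 [-0.52  0.34  2.01 -0.    0.79  2.33]
discs [[613.1, -158.2, 53.3], [621.9, -262.4, 52.0], [509.6, -166.0, 52.7], [519.8, -267.8, 53.0]] gap [0.84 0.05 1.15 3.37]
tilt -0.0018 dist 0.103
```

View pics/s3.png

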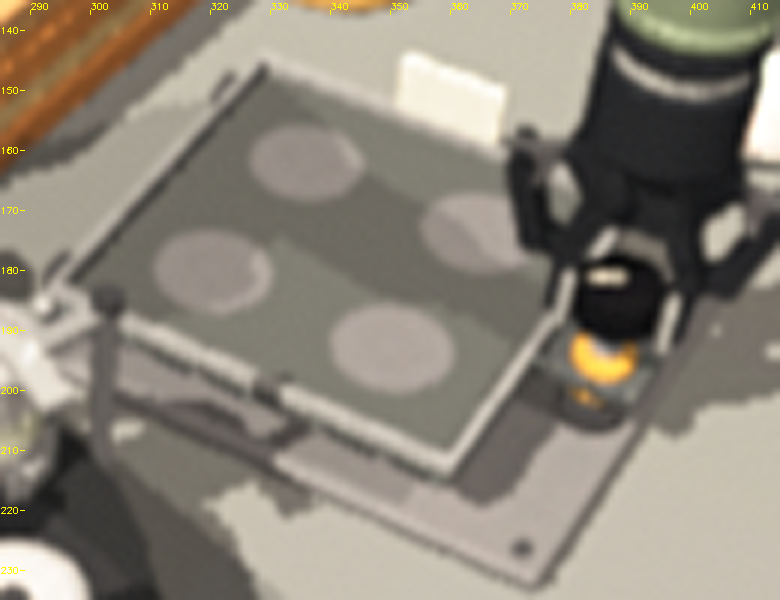

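Emit:
arm_command:
  targets:
    - {"grip": 0, "x": 0, "y": 0, "z": 0, "twist": 0}
    - {"grip": 0, "x": 0, "y": 0, "z": 0, "twist": 0}
    - {"grip": 0, "x": 0, "y": 0, "z": -30, "twist": 0}
    - {"grip": 0, "x": 0, "y": 0, "z": -70, "twist": 0}
    - {"grip": 0, "x": 0, "y": 0, "z": -110, "twist": -10}
    - {"grip": 0, "x": 0, "y": 0, "z": -140, "twist": -20}
    - {"grip": 0, "x": 0, "y": -60, "z": -140, "twist": -30}
    - {"grip": 0, "x": 0, "y": -120, "z": -140, "twist": -40}
    - {"grip": 0, "x": 0, "y": -120, "z": -140, "twist": -50}
    - {"grip": 0, "x": 0, "y": -120, "z": -140, "twist": -60}

```text
time: 8.52
tcp_pos: [0.5364, -0.1905, 0.2116]
ee_rot: [0.994, -0.109, 0.001, 0.001]
ft_force: [-0.1, -0.7, -0.4]
grip_width: 1.001
```

```bash
python3 - <<'E'
from h import *
st()
t=shot('top','t4',(195,135,435,335),3);s=shot('side','s4',(285,135,415,235),6)
tilt(t,s)
E
```

```text
t8.53 tcp [ 536.4 -190.5  211.6] F [-0.1 -0.7 -0.4] T [ 0.05 -0.03 -0.02] w 1.001 yaw -12.5 j5 [-0.36  0.32  1.61 -0.    1.2   1.43]
discs [[613.1, -158.2, 53.4], [633.0, -260.2, 51.0], [524.8, -165.3, 48.0], [508.3, -270.9, 55.2]] gap [ 1.01 20.71 27.57 18.88]
tilt 0.006 dist 0.1069
```

View pics/t4.png

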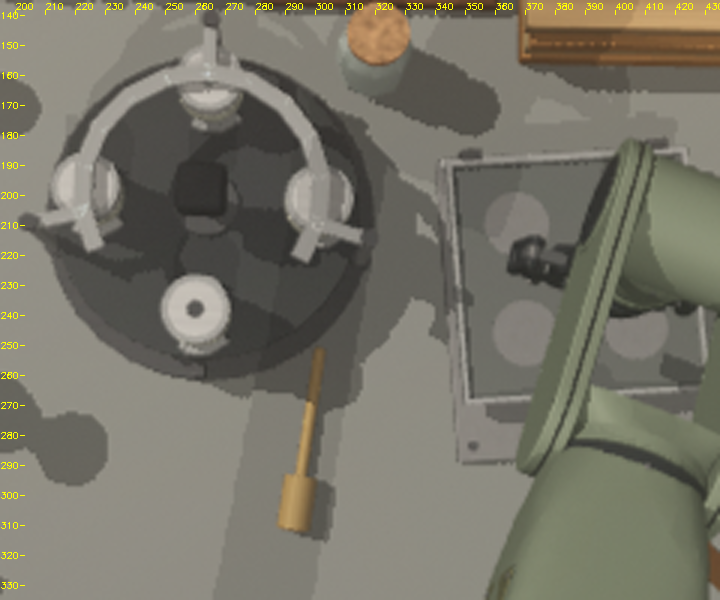

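View pics/s4.png

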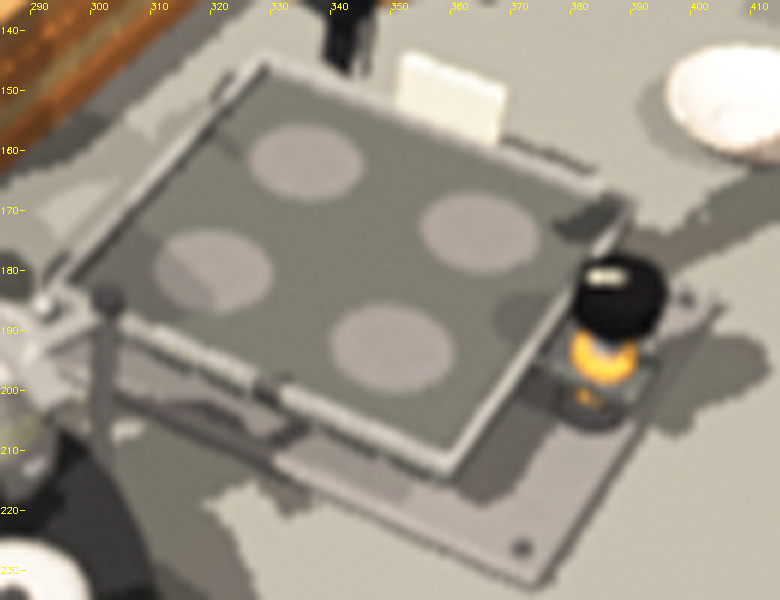

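The top view shows I moved over the deck rather than away from it; the arm is clear of everything but hides the discs. I'll move off to the side.

```bash
python3 - <<'E'
from h import *
print(togo([.36,.02,.23]))
E
```

```text
[-218. -166.  -19.]
```

Emit:
arm_command:
  targets:
    - {"grip": 0, "x": -44, "y": -33, "z": -19, "twist": -10}
    - {"grip": 0, "x": -88, "y": -66, "z": -19, "twist": -20}
    - {"grip": 0, "x": -132, "y": -100, "z": -19, "twist": -30}
    - {"grip": 0, "x": -176, "y": -133, "z": -19, "twist": -40}
    - {"grip": 0, "x": -218, "y": -166, "z": -19, "twist": -50}
    - {"grip": 0, "x": -218, "y": -166, "z": -19, "twist": -60}
    - {"grip": 0, "x": -218, "y": -166, "z": -19, "twist": -70}

```text
time: 9.5
tcp_pos: [0.3599, 0.0202, 0.2303]
ee_rot: [0.877, 0.48, 0.001, 0.003]
ft_force: [0.6, 0.2, 0.4]
grip_width: 0.998
```

```bash
python3 - <<'E'
from h import *
st()
t=shot('top','t5',(195,135,435,335),3);s=shot('side','s5',(285,135,415,235),6)
tilt(t,s)
E
```

```text
t9.50 tcp [359.9  20.2 230.3] F [0.6 0.2 0.4] T [ 0.    0.05 -0.  ] w 0.998 yaw 57.4 j5 [ 0.03 -0.03  1.99 -0.    1.17  0.6 ]
discs [[613.1, -158.0, 53.4], [621.4, -261.7, 53.3], [509.3, -165.8, 53.1], [523.1, -280.6, 6.0]] gap [1.56 1.06 0.43 3.72]
tilt 0.2292 dist 0.1047
```

View pics/t5.png

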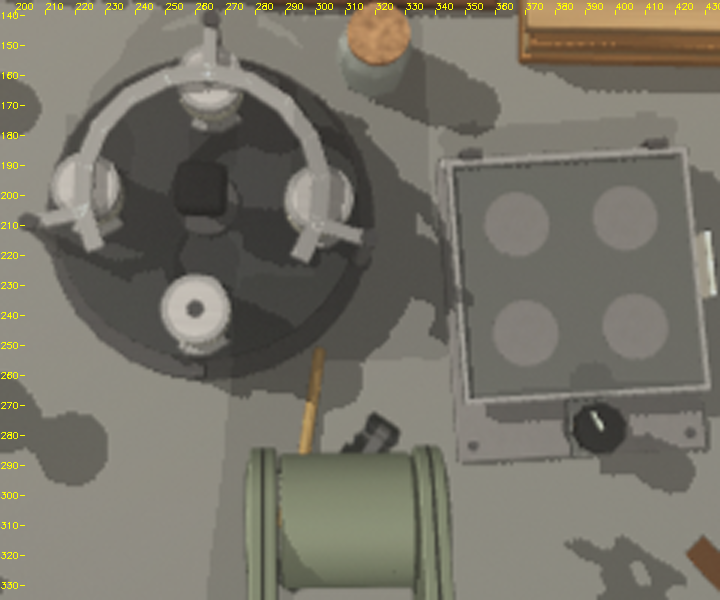

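View pics/s5.png

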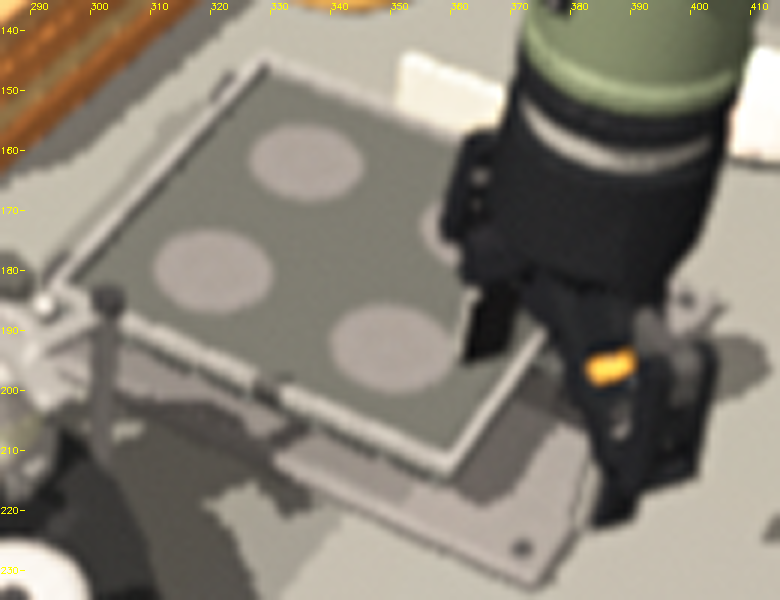

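```bash
python3 - <<'E'
from h import *
t=cv2.imread('pics/t5_raw.png');s=cv2.imread('pics/s5_raw.png')
gt=((366.5,209.6),(402.6,207.2),(369.2,245.8),(405.4,243.5))
print(discs(t,gt).round(2)); 
for b in (11,12,13): print(discs(s,((320,180.),(335.5,162),(349.5,193),(364,173.8)),b).round(2))
# plate face intensity zoom
save(s,'plate',(340,130,385,175),14); save(t,'platet',(415,195,445,245),12)
E
```

```text
[[366.74 209.5   21.22  22.6 ]
 [402.82 207.22  21.38  21.97]
 [369.62 245.58  22.23  22.66]
 [406.29 243.31  21.77  22.58]]
[[319.93 179.78  13.92  19.85]
 [335.51 161.63  12.61  18.84]
 [349.91 192.67  14.6   21.17]
 [361.44 175.2   25.01  32.75]]
[[319.93 179.79  13.93  19.87]
 [335.52 161.63  12.61  18.85]
 [349.9  192.68  14.72  21.19]
 [360.52 175.33  26.6   34.26]]
[[319.93 179.78  13.96  19.87]
 [335.51 161.63  12.61  18.85]
 [349.91 192.68  14.68  21.2 ]
 [360.51 177.13  26.09  40.93]]
```

View pics/plate.png

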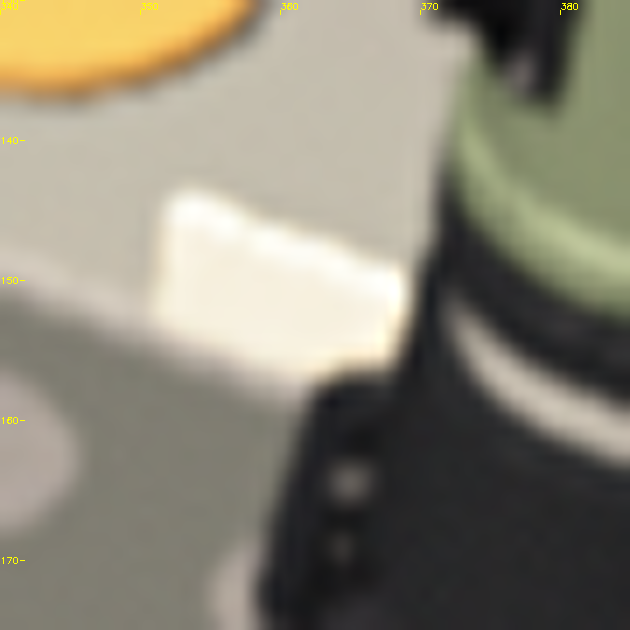

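View pics/platet.png

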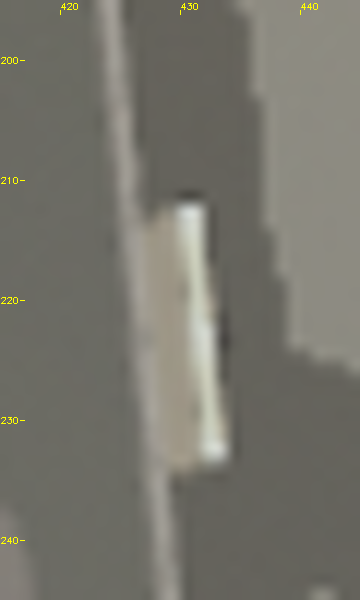

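```bash
python3 - <<'E'
from h import *
print(togo([.4213,-.2267,.071]))
E
```

```text
[-173.  185.  160.]
```

Emit:
arm_command:
  targets:
    - {"grip": 0, "x": -43, "y": 46, "z": 20, "twist": 10}
    - {"grip": 0, "x": -86, "y": 92, "z": 40, "twist": 20}
    - {"grip": 0, "x": -130, "y": 139, "z": 60, "twist": 30}
    - {"grip": 0, "x": -173, "y": 185, "z": 60, "twist": 40}
    - {"grip": 0, "x": -173, "y": 185, "z": 60, "twist": 50}
    - {"grip": 0, "x": -173, "y": 185, "z": 80, "twist": 57}
    - {"grip": 0, "x": -173, "y": 185, "z": 120, "twist": 57}
    - {"grip": 0, "x": -173, "y": 185, "z": 160, "twist": 57}
    - {"grip": 0, "x": -173, "y": 185, "z": 160, "twist": 57}

```text
time: 10.72
tcp_pos: [0.4198, -0.2258, 0.0692]
ee_rot: [1.0, -0.002, -0.001, -0.0]
ft_force: [0.2, -1.1, -0.1]
grip_width: 1.001
```

Emit:
arm_command:
  targets:
    - {"grip": 200, "x": 0, "y": 0, "z": 0, "twist": 0}
    - {"grip": 200, "x": 0, "y": 0, "z": 0, "twist": 0}
    - {"grip": 200, "x": 0, "y": 0, "z": 0, "twist": 0}
    - {"grip": 200, "x": 0, "y": 0, "z": 0, "twist": 0}
    - {"grip": 200, "x": 0, "y": 0, "z": 0, "twist": 0}
    - {"grip": 200, "x": 0, "y": 0, "z": 0, "twist": 5}
    - {"grip": 200, "x": 0, "y": 0, "z": 0, "twist": 10}
    - {"grip": 200, "x": 0, "y": 0, "z": 0, "twist": 15}
    - {"grip": 200, "x": 0, "y": 0, "z": 0, "twist": 19}
    - {"grip": 200, "x": 0, "y": 0, "z": 0, "twist": 19}

```text
time: 11.98
tcp_pos: [0.4207, -0.2266, 0.0709]
ee_rot: [0.986, -0.167, 0.001, 0.001]
ft_force: [-0.5, -0.7, 6.5]
grip_width: 0.504
```

```bash
python3 - <<'E'
from h import *
st(); print(togo([.25,-.40,.071]))
E
```

```text
t11.97 tcp [ 420.7 -226.6   70.9] F [-0.5 -0.7  6.5] T [-0.35  0.3   0.03] w 0.504 yaw -19.3 j5 [-0.52  0.34  2.01 -0.    0.79  1.39]
[-104.  220.    0.]
```

Release, rise and park to the right for a clean picture.

Emit:
arm_command:
  targets:
    - {"grip": 0, "x": 0, "y": 0, "z": 0, "twist": 0}
    - {"grip": 0, "x": 0, "y": 0, "z": 0, "twist": 0}
    - {"grip": 0, "x": 0, "y": 0, "z": -40, "twist": 0}
    - {"grip": 0, "x": 0, "y": 0, "z": -90, "twist": 0}
    - {"grip": 0, "x": -20, "y": 45, "z": -130, "twist": 0}
    - {"grip": 0, "x": -45, "y": 100, "z": -150, "twist": -10}
    - {"grip": 0, "x": -70, "y": 155, "z": -150, "twist": -20}
    - {"grip": 0, "x": -104, "y": 205, "z": -150, "twist": -30}
    - {"grip": 0, "x": -140, "y": 250, "z": -150, "twist": -40}
    - {"grip": 0, "x": -180, "y": 290, "z": -150, "twist": -50}

```text
time: 13.22
tcp_pos: [0.1798, -0.4282, 0.221]
ee_rot: [0.973, 0.231, 0.001, 0.001]
ft_force: [0.4, -1.7, 0.5]
grip_width: 1.001
```

```bash
python3 - <<'E'
from h import *
st()
t=shot('top','t6',(335,175,440,295),5);s=shot('side','s6',(285,135,415,235),6)
gs=((320,180.),(335.5,162),(349.5,192.7),(363.5,173.5))
tilt(t,s,gs=gs); print(discs(t,((366.5,209.6),(402.6,207.2),(369.2,245.8),(405.4,243.5))).round(2),discs(s,gs,12).round(2))
E
```

```text
t13.22 tcp [ 179.8 -428.2  221. ] F [ 0.4 -1.7  0.5] T [-0.01  0.02  0.02] w 1.001 yaw 26.7 j5 [-1.2   0.15  1.82  0.    1.17 -0.09]
discs [[613.4, -158.2, 53.5], [621.6, -261.7, 53.5], [509.3, -166.0, 53.2], [517.5, -270.6, 52.4]] gap [1.03 0.68 1.04 0.5 ]
tilt 0.0069 dist 0.1045
[[366.79 209.31  21.53  22.58]
 [402.81 207.07  21.48  22.43]
 [369.72 245.68  21.95  22.89]
 [406.47 243.37  21.22  22.86]] [[319.98 179.7   14.04  20.13]
 [335.53 161.56  12.84  19.34]
 [349.87 192.6   14.78  21.19]
 [364.67 173.29  13.19  20.15]]
```

View pics/s6.png

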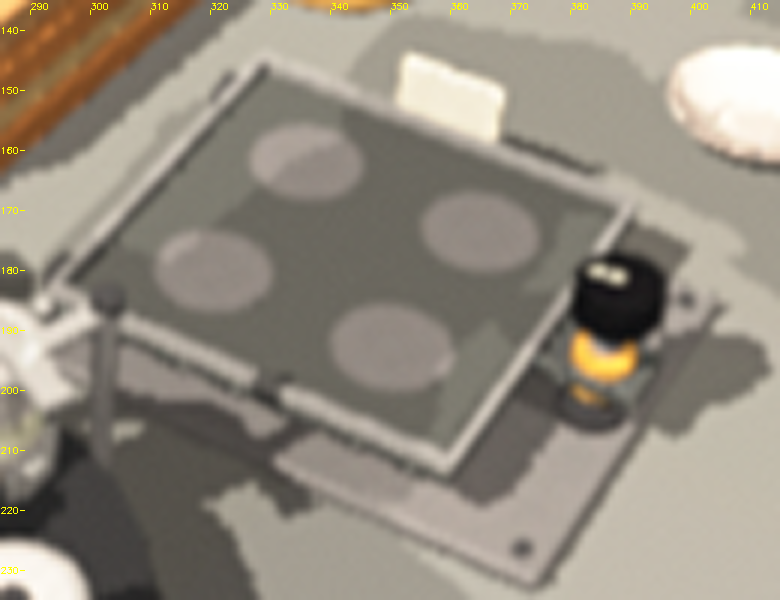

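View pics/t6.png

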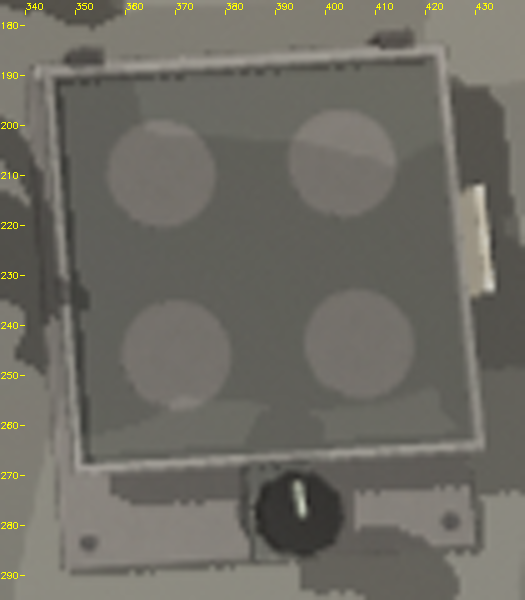

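```bash
cat >> h.py <<'E'
def discs2(im,guess,b=14,fr=.5):
    f=cv2.GaussianBlur(im,(3,3),0).astype(np.float32)+1; d=f[:,:,2]/f[:,:,1]
    out=[]
    for (u,v) in guess:
        u0,v0=int(round(u))-b,int(round(v))-b
        w=cv2.resize(d[v0:v0+2*b+1,u0:u0+2*b+1],None,fx=8,fy=8,interpolation=cv2.INTER_CUBIC)
        c=np.median(w[8*b-30:8*b+38,8*b-30:8*b+38]); bg=np.percentile(w,8); m=(w>bg+(c-bg)*fr).astype(np.uint8)
        cs,_=cv2.findContours(m,cv2.RETR_EXTERNAL,cv2.CHAIN_APPROX_NONE)
        k=[q for q in cs if cv2.pointPolygonTest(q,(8*b+4.,8*b+4.),False)>0]
        k=cv2.convexHull(k[0]); e=cv2.fitEllipse(k); out.append(((e[0][0]+.5)/8-.5+u0,(e[0][1]+.5)/8-.5+v0,e[1][0]/8,e[1][1]/8))
    return np.array(out)
def tilt2(t,s,gt=((366.5,209.6),(402.6,207.2),(369.2,245.8),(405.4,243.5)),gs=((320,180.),(335.5,162),(349.5,192.7),(363.5,173.5)),fr=.5):
    dt=discs2(t,gt,14,fr);ds=discs2(s,gs,12,fr)
    P=np.array([two(a[:2],b[:2])[0] for a,b in zip(dt,ds)])
    e=(P[0]-P[2],P[1]-P[3]); print(P[:,2].round(4)*1000,'size',dt[:,3].round(1),ds[:,3].round(1),'tiltL %.4f R %.4f'%tuple(np.arctan2(q[2],np.hypot(q[0],q[1])) for q in e))
E
python3 - <<'E'
from h import *
for n in ('0','5','6'):
  for fr in (.4,.5,.6):
    a='pics/%s'+n+('' if n=='0' else '_raw')+'.png'
    t=cv2.imread(a%('top' if n=='0' else 't'));s=cv2.imread(a%('side' if n=='0' else 's'))
    try: tilt2(t,s,fr=fr)
    except Exception as e: print(n,e)
E
```

```text
[50.2 40.3 43.1 41.9] size [25.9 32.3 24.  25. ] [21.1 20.6 21.8 21.4] tiltL 0.0689 R -0.0141
[50.3 39.1 43.1 41.5] size [25.2 31.2 24.  24.1] [20.4 19.9 21.3 20.9] tiltL 0.0695 R -0.0222
[49.5 48.5 42.8 41.4] size [22.6 23.  22.3 23.7] [19.9 19.1 20.7 20.3] tiltL 0.0639 R 0.0690
[52.8 54.  64.   5.1] size [27.9 23.8 25.9 26.9] [21.4 20.4 28.3 51.5] tiltL -0.1040 R 0.4453
[53.8 53.1 55.9  0.5] size [24.6 22.6 25.2 23.7] [20.6 19.8 24.3 52.1] tiltL -0.0203 R 0.4814
[54.1 52.7 54.1 -6.3] size [23.1 22.2 23.7 23.3] [20.2 19.3 21.9 55.5] tiltL 0.0007 R 0.5256
[52.3 50.3 55.  51.8] size [24.7 25.9 26.5 25.8] [23.5 21.2 22.4 21.6] tiltL -0.0253 R -0.0149
[53.3 51.9 54.9 51.5] size [23.2 25.3 25.9 25.3] [21.9 20.1 21.8 21. ] tiltL -0.0152 R 0.0041
[53.5 52.8 53.1 52.3] size [22.7 23.  22.6 23.3] [21.3 19.6 21.2 20.4] tiltL 0.0045 R 0.0046
```

Disc-based tilt is only good to about ±0.004 rad. I'll check the level by touching the deck with the shut fingertips at a near and a far point.

```bash
python3 - <<'E'
from h import *
print(togo([.481,-.2208,.08]))
E
```

```text
[364. -53. 140.]
```

Emit:
arm_command:
  targets:
    - {"grip": 255, "x": 60, "y": -9, "z": 0, "twist": 0}
    - {"grip": 255, "x": 121, "y": -18, "z": 0, "twist": 0}
    - {"grip": 255, "x": 182, "y": -27, "z": 0, "twist": 0}
    - {"grip": 255, "x": 243, "y": -36, "z": 0, "twist": 0}
    - {"grip": 255, "x": 304, "y": -45, "z": 20, "twist": 0}
    - {"grip": 255, "x": 364, "y": -53, "z": 40, "twist": 0}
    - {"grip": 255, "x": 364, "y": -53, "z": 90, "twist": 0}
    - {"grip": 255, "x": 364, "y": -53, "z": 140, "twist": 0}
    - {"grip": 255, "x": 364, "y": -53, "z": 150, "twist": 0}
    - {"grip": 255, "x": 364, "y": -53, "z": 155, "twist": 0}

```text
time: 14.58
tcp_pos: [0.4817, -0.2214, 0.0658]
ee_rot: [0.974, 0.226, 0.0, 0.002]
ft_force: [0.3, 0.1, 0.4]
grip_width: 0.002
```

Emit:
arm_command:
  targets:
    - {"grip": 255, "x": 0, "y": 0, "z": 4, "twist": 0}
    - {"grip": 255, "x": 0, "y": 0, "z": 8, "twist": 0}
    - {"grip": 255, "x": 0, "y": 0, "z": 12, "twist": 0}
    - {"grip": 255, "x": 0, "y": 0, "z": 14, "twist": 0}
    - {"grip": 255, "x": 0, "y": 0, "z": 16, "twist": 0}
    - {"grip": 255, "x": 0, "y": 0, "z": 16, "twist": 0}

```text
time: 15.32
tcp_pos: [0.4818, -0.2216, 0.0517]
ee_rot: [0.974, 0.226, 0.0, 0.002]
ft_force: [-4.3, 1.0, 13.5]
grip_width: -0.0
```

```bash
python3 - <<'E'
from h import *
st(); print(togo([.650,-.2072,.080]))
E
```

```text
t15.32 tcp [ 481.8 -221.6   51.7] F [-4.3  1.  13.5] T [0.27 0.67 0.02] w -0.0 yaw 26.1 j5 [-0.45  0.43  1.91 -0.    0.8   0.67]
[157.  61. -28.]
```

Emit:
arm_command:
  targets:
    - {"grip": 255, "x": 0, "y": 0, "z": -25, "twist": 0}
    - {"grip": 255, "x": 52, "y": 20, "z": -28, "twist": 0}
    - {"grip": 255, "x": 104, "y": 40, "z": -28, "twist": 0}
    - {"grip": 255, "x": 157, "y": 61, "z": -28, "twist": 0}
    - {"grip": 255, "x": 157, "y": 61, "z": -28, "twist": 0}
    - {"grip": 255, "x": 157, "y": 61, "z": -14, "twist": 0}
    - {"grip": 255, "x": 157, "y": 61, "z": -8, "twist": 0}
    - {"grip": 255, "x": 157, "y": 61, "z": -4, "twist": 0}
    - {"grip": 255, "x": 157, "y": 61, "z": 0, "twist": 0}
    - {"grip": 255, "x": 157, "y": 61, "z": 2, "twist": 0}

```text
time: 16.58
tcp_pos: [0.6492, -0.2075, 0.052]
ee_rot: [0.974, 0.226, 0.0, 0.002]
ft_force: [-5.7, 1.3, 15.5]
grip_width: 0.001
```

Emit:
arm_command:
  targets:
    - {"grip": 255, "x": 0, "y": 0, "z": 0, "twist": 0}
    - {"grip": 255, "x": 0, "y": 0, "z": 1, "twist": 0}

```text
time: 16.82
tcp_pos: [0.6494, -0.2078, 0.052]
ee_rot: [0.974, 0.226, 0.001, 0.002]
ft_force: [-2.2, 1.1, 9.0]
grip_width: -0.004
```

```bash
python3 - <<'E'
from h import *
st()
E
```

```text
t16.82 tcp [ 649.4 -207.8   52. ] F [-2.2  1.1  9. ] T [ 0.14  0.43 -0.  ] w -0.004 yaw 26.1 j5 [-0.33  0.62  1.53 -0.    0.98  0.79]
```

Tips touch at 51.7 mm near and 52.0 mm far over 168 mm, so the tilt is about +0.0015 rad: level. Next is the carousel, so I'll get precise front-can and knob positions from the images already taken.

```bash
cat >> h.py <<'E'
OFF=np.array([.0009,-.0022,-.0014])   # camera->robot correction found at screw/deck
def bright(im,box,th=140):
    x0,y0,x1,y1=box; g=cv2.cvtColor(im,cv2.COLOR_BGR2GRAY)[y0:y1,x0:x1]; w=cv2.resize(g,None,fx=8,fy=8,interpolation=cv2.INTER_CUBIC)
    m=(w>th).astype(np.uint8); cs,_=cv2.findContours(m,cv2.RETR_EXTERNAL,cv2.CHAIN_APPROX_NONE); k=max(cs,key=cv2.contourArea)
    return k.reshape(-1,2)/8-.5+.0625+[x0,y0]
E
python3 - <<'E'
from h import *
t=cv2.imread('pics/top0.png');s=cv2.imread('pics/side0.png')
def hole(im,box,th=None):
    x0,y0,x1,y1=box; g=cv2.cvtColor(im,cv2.COLOR_BGR2GRAY)[y0:y1,x0:x1].astype(float); w=np.clip(np.percentile(g,70)-g-15,0,None); yy,xx=np.mgrid[y0:y1,x0:x1]; return (xx*w).sum()/w.sum(),(yy*w).sum()/w.sum()
ht=hole(t,(255,233,266,244));hs=hole(s,(281,229,296,240)); print(ht,hs)
c,g=two(ht,hs);print('can lid',c,g, plane('top',*ht,.144),plane('side',*hs,.144))
for th in (185,195,205):
    k=bright(t,(245,225,275,258),th); e=cv2.minEnclosingCircle(k.astype(np.float32)); print(th,e)
kt=cv2.minAreaRect(dark(t,(245,180,280,215),50).astype(np.float32)); print(kt)
c,_=plane('top',*kt[0],.175),0; print('knob',c)
print('box edge dir', [plane('top',*p,.175).round(4) for p in cv2.boxPoints(kt)])
# foot disc edge pointer
print('pointer',plane('top',263.5,257.5,.05))
E
```

```text
(np.float64(259.58288508557456), np.float64(237.50268948655255)) (np.float64(286.69972122660295), np.float64(234.22859418558343))
can lid [0.51848029 0.1409721  0.14624931] 0.0011505764119725344 [0.51818197 0.14083922 0.144     ] [0.52010592 0.13974681 0.144     ]
185 ((259.482421875, 237.5303955078125), 8.878485679626465)
195 ((259.3125, 245.6875), 9.999999747378752e-05)Traceback (most recent call last):
  File "<stdin>", line 8, in <module>
  File "h.py", line 70, in bright
    m=(w>th).astype(np.uint8); cs,_=cv2.findContours(m,cv2.RETR_EXTERNAL,cv2.CHAIN_APPROX_NONE); k=max(cs,key=cv2.contourArea)
                                                                                                   ~~~^^^^^^^^^^^^^^^^^^^^^^^^
ValueError: max() iterable argument is empty
```

```bash
python3 - <<'E'
from h import *
t=cv2.imread('pics/top0.png')
for th in (48,50,52):
    kt=cv2.minAreaRect(dark(t,(247,183,277,212),th).astype(np.float32)); B=[plane('top',*p,.175)[:2] for p in cv2.boxPoints(kt)]
    print(th,kt[1],[round(np.degrees(np.arctan2(*(B[(i+1)%4]-B[i])[::-1])),1) for i in range(4)],np.mean(B,0))
st(); print(togo([.519,.139,.23]))
E
```

```text
48 (11.968280792236328, 20.68562126159668) [np.float64(-45.9), np.float64(-136.9), np.float64(133.9), np.float64(43.4)] [0.61077437 0.1270113 ]
50 (16.671735763549805, 18.241718292236328) [np.float64(-2.9), np.float64(-93.7), np.float64(176.8), np.float64(86.4)] [0.62087797 0.1353852 ]
52 (17.52803611755371, 19.042924880981445) [np.float64(-2.7), np.float64(-93.5), np.float64(177.0), np.float64(86.5)] [0.62167189 0.13614969]
t16.82 tcp [ 649.4 -207.8   52. ] F [-2.2  1.1  9. ] T [ 0.14  0.43 -0.  ] w -0.004 yaw 26.1 j5 [-0.33  0.62  1.53 -0.    0.98  0.79]
[  36. -368. -180.]
```

Emit:
arm_command:
  targets:
    - {"grip": 0, "x": 0, "y": 0, "z": -60, "twist": 0}
    - {"grip": 0, "x": 0, "y": 0, "z": -120, "twist": 0}
    - {"grip": 0, "x": 0, "y": -20, "z": -180, "twist": -5}
    - {"grip": 0, "x": 6, "y": -80, "z": -180, "twist": -10}
    - {"grip": 0, "x": 12, "y": -140, "z": -180, "twist": -15}
    - {"grip": 0, "x": 18, "y": -200, "z": -180, "twist": -20}
    - {"grip": 0, "x": 24, "y": -260, "z": -180, "twist": -25}
    - {"grip": 0, "x": 30, "y": -320, "z": -180, "twist": -28}
    - {"grip": 0, "x": 36, "y": -368, "z": -180, "twist": -28}
    - {"grip": 0, "x": 36, "y": -368, "z": -180, "twist": -28}

```text
time: 18.08
tcp_pos: [0.5181, 0.1419, 0.23]
ee_rot: [0.89, 0.457, 0.0, 0.002]
ft_force: [0.5, 0.0, 0.1]
grip_width: 1.0
```

```bash
python3 - <<'E'
from h import *
st();s=shot('side','s7',(195,120,335,300),4);t=shot('top','t7'); print(togo([.519,.139,.098]))
E
```

```text
t18.07 tcp [518.1 141.9 230. ] F [0.5 0.  0.1] T [-0.03  0.03 -0.04] w 1.0 yaw 54.4 j5 [ 0.25  0.26  1.65 -0.    1.23  0.87]
[ -0.  -1. 132.]
```

View pics/s7.png

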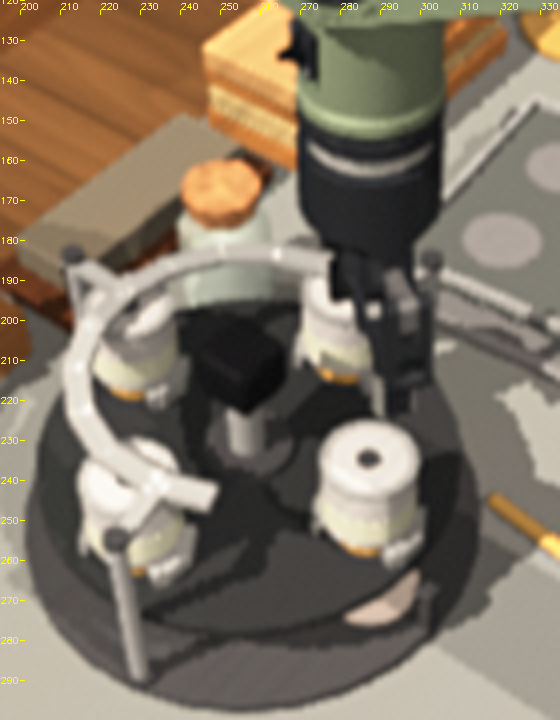

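The gripper hangs above the front can in the side view, lid at (286,234). Now I'll go down and grip it.

Emit:
arm_command:
  targets:
    - {"grip": 0, "x": 0, "y": -1, "z": 30, "twist": 0}
    - {"grip": 0, "x": 0, "y": -1, "z": 60, "twist": 0}
    - {"grip": 0, "x": 0, "y": -1, "z": 90, "twist": 0}
    - {"grip": 0, "x": 0, "y": -1, "z": 115, "twist": 0}
    - {"grip": 0, "x": 0, "y": -1, "z": 131, "twist": 0}
    - {"grip": 0, "x": 0, "y": -1, "z": 131, "twist": 0}
    - {"grip": 200, "x": 0, "y": -1, "z": 131, "twist": 0}
    - {"grip": 200, "x": 0, "y": -1, "z": 131, "twist": 0}
    - {"grip": 200, "x": 0, "y": -1, "z": 131, "twist": 0}
    - {"grip": 200, "x": 0, "y": -1, "z": 131, "twist": 0}
  force: 50

```text
time: 19.42
tcp_pos: [0.5195, 0.1391, 0.1002]
ee_rot: [0.89, 0.455, 0.001, 0.003]
ft_force: [0.2, -1.4, 6.3]
grip_width: 0.69
```

```bash
python3 - <<'E'
from h import *
st()
E
```

```text
t19.43 tcp [519.5 139.1 100.2] F [ 0.2 -1.4  6.3] T [-0.23  0.2  -0.05] w 0.69 yaw 54.2 j5 [ 0.24  0.38  1.84 -0.01  0.92  0.87]
```

Emit:
arm_command:
  targets:
    - {"grip": 200, "x": 0, "y": 0, "z": 0, "twist": -10}
    - {"grip": 200, "x": 0, "y": 0, "z": 0, "twist": -20}
    - {"grip": 200, "x": 0, "y": 0, "z": 0, "twist": -30}
    - {"grip": 200, "x": 0, "y": 0, "z": 0, "twist": -40}
    - {"grip": 200, "x": 0, "y": 0, "z": 0, "twist": -50}
    - {"grip": 200, "x": 0, "y": 0, "z": 0, "twist": -60}
    - {"grip": 200, "x": 0, "y": 0, "z": 0, "twist": -70}
    - {"grip": 200, "x": 0, "y": 0, "z": 0, "twist": -80}
    - {"grip": 200, "x": 0, "y": 0, "z": 0, "twist": -90}
    - {"grip": 200, "x": 0, "y": 0, "z": 0, "twist": -100}

```text
time: 20.68
tcp_pos: [0.5207, 0.1396, 0.1004]
ee_rot: [0.221, 0.975, -0.001, 0.004]
ft_force: [2.2, 0.3, -2.0]
grip_width: 0.684
```

Emit:
arm_command:
  targets:
    - {"grip": 200, "x": 0, "y": 0, "z": 0, "twist": -5}
    - {"grip": 200, "x": 0, "y": 0, "z": 0, "twist": -5}
    - {"grip": 200, "x": 0, "y": 0, "z": -5, "twist": -5}
    - {"grip": 200, "x": 0, "y": 0, "z": -10, "twist": -5}
    - {"grip": 200, "x": 0, "y": 0, "z": -18, "twist": -5}
    - {"grip": 200, "x": 0, "y": 0, "z": -18, "twist": -5}

```text
time: 21.42
tcp_pos: [0.521, 0.1398, 0.1192]
ee_rot: [0.178, 0.984, -0.001, 0.005]
ft_force: [0.6, -0.6, -4.3]
grip_width: 0.69
```

```bash
python3 - <<'E'
from h import *
st();s=shot('side','s8',(195,120,335,300),4)
E
```

```text
t21.43 tcp [521.  139.8 119.2] F [ 0.6 -0.6 -4.3] T [-0.   -0.01  0.03] w 0.69 yaw 159.5 j5 [ 0.24  0.36  1.82 -0.01  0.96 -0.96]
```

View pics/s8.png

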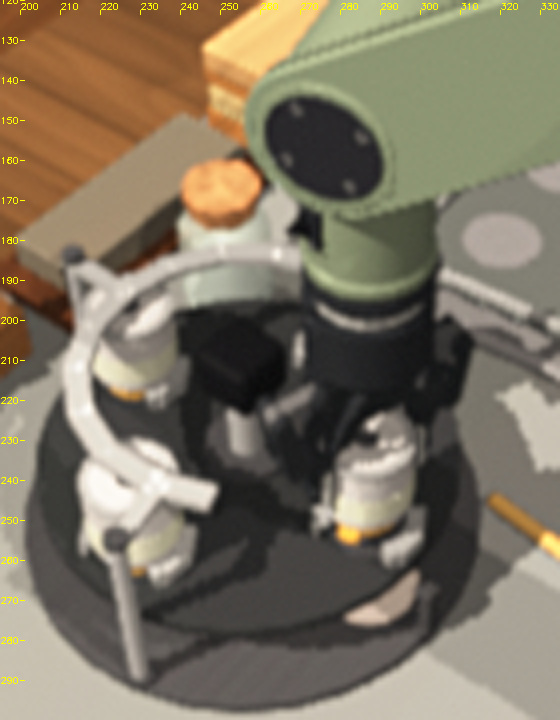

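```bash
python3 - <<'E'
from h import *
st();print(togo([.6219,-.2637,.21]))
E
```

```text
t21.48 tcp [520.7 139.7 118.8] F [ 0.8 -0.3 -5.4] T [-0.02  0.04  0.01] w 0.689 yaw 159.5 j5 [ 0.24  0.36  1.82 -0.01  0.96 -0.96]
[-237. -342.  -89.]
```

Emit:
arm_command:
  targets:
    - {"grip": 200, "x": 0, "y": 0, "z": -45, "twist": 0}
    - {"grip": 200, "x": 0, "y": 0, "z": -90, "twist": 0}
    - {"grip": 200, "x": -33, "y": -48, "z": -93, "twist": 8}
    - {"grip": 200, "x": -66, "y": -96, "z": -93, "twist": 16}
    - {"grip": 200, "x": -100, "y": -145, "z": -93, "twist": 24}
    - {"grip": 200, "x": -135, "y": -195, "z": -92, "twist": 32}
    - {"grip": 200, "x": -170, "y": -245, "z": -91, "twist": 40}
    - {"grip": 200, "x": -205, "y": -295, "z": -90, "twist": 48}
    - {"grip": 200, "x": -237, "y": -342, "z": -89, "twist": 54}
    - {"grip": 200, "x": -237, "y": -342, "z": -89, "twist": 60}
  force: 70

```text
time: 22.72
tcp_pos: [0.6221, -0.2679, 0.2086]
ee_rot: [0.649, 0.761, 0.001, 0.005]
ft_force: [-0.4, 1.4, -3.6]
grip_width: 0.683
```

```bash
python3 - <<'E'
from h import *
st();print(togo([.6219,-.2637,.0784]))
E
```

```text
t22.73 tcp [ 622.1 -267.9  208.6] F [-0.4  1.4 -3.6] T [0.12 0.02 0.  ] w 0.683 yaw 99.0 j5 [-0.42  0.49  1.35 -0.    1.29 -0.58]
[  5.  -0. 130.]
```

Emit:
arm_command:
  targets:
    - {"grip": 200, "x": 4, "y": 0, "z": 30, "twist": 0}
    - {"grip": 200, "x": 4, "y": 0, "z": 60, "twist": 0}
    - {"grip": 200, "x": 4, "y": 0, "z": 90, "twist": 0}
    - {"grip": 200, "x": 4, "y": 0, "z": 115, "twist": 0}
    - {"grip": 200, "x": 4, "y": 0, "z": 120, "twist": 0}

```text
time: 23.35
tcp_pos: [0.6208, -0.2639, 0.0859]
ee_rot: [0.649, 0.761, -0.0, 0.002]
ft_force: [-0.5, -0.4, -4.9]
grip_width: 0.682
```

```bash
python3 - <<'E'
from h import *
st();print(togo([.6219,-.2637,.0784]));s=shot('side','s9',(285,95,415,235),4)
E
```

```text
t23.35 tcp [ 620.8 -263.9   85.9] F [-0.5 -0.4 -4.9] T [ 0.02  0.02 -0.03] w 0.682 yaw 99.0 j5 [-0.42  0.58  1.51 -0.    1.04 -0.57]
[0. 1. 7.]
```

View pics/s9.png

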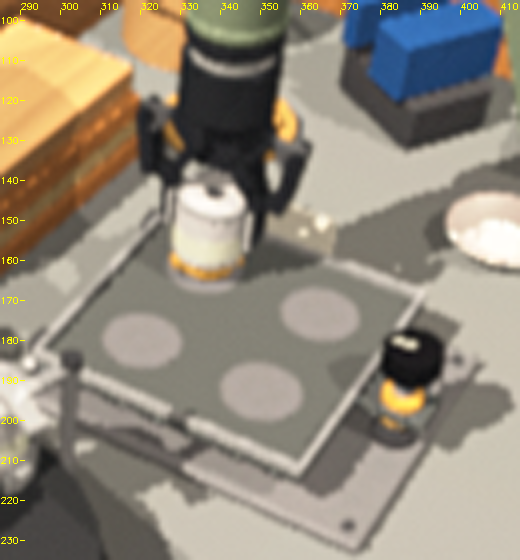

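The can hangs just above the far disc at (340,160) in the side view. I'll lower, release and retreat.

Emit:
arm_command:
  targets:
    - {"grip": 200, "x": 0, "y": 1, "z": 4, "twist": 0}
    - {"grip": 200, "x": 0, "y": 1, "z": 8, "twist": 0}
    - {"grip": 200, "x": 0, "y": 1, "z": 8, "twist": 0}
    - {"grip": 150, "x": 0, "y": 1, "z": 8, "twist": 0}
    - {"grip": 0, "x": 0, "y": 1, "z": 8, "twist": 0}
    - {"grip": 0, "x": 0, "y": 1, "z": 7, "twist": 0}
    - {"grip": 0, "x": 0, "y": 1, "z": -20, "twist": 0}
    - {"grip": 0, "x": 0, "y": 1, "z": -60, "twist": 0}
    - {"grip": 0, "x": 0, "y": 1, "z": -110, "twist": 0}
    - {"grip": 0, "x": 0, "y": 1, "z": -145, "twist": 0}

```text
time: 24.65
tcp_pos: [0.6226, -0.2639, 0.2354]
ee_rot: [0.649, 0.76, 0.001, 0.005]
ft_force: [1.2, -0.3, -0.5]
grip_width: 1.002
```

```bash
python3 - <<'E'
from h import *
st();print(togo([.6235,.1335,.21]));s=shot('side','s10',(195,95,415,295),3)
E
```

```text
t24.65 tcp [ 622.6 -263.9  235.4] F [ 1.2 -0.3 -0.5] T [ 0.01 -0.03 -0.01] w 1.002 yaw 99.0 j5 [-0.42  0.47  1.31 -0.    1.35 -0.57]
[392.  63.  23.]
```

View pics/s10.png

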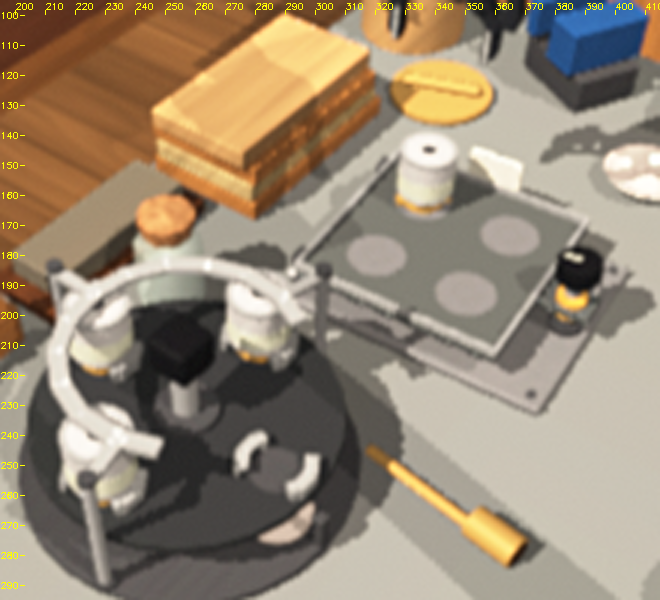

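The first can stands upright on the far-right disc at (427,165). The front station is empty, with its claws visible. Now I'll turn the carousel by its knob.

Emit:
arm_command:
  targets:
    - {"grip": 0, "x": 49, "y": 8, "z": 0, "twist": 2}
    - {"grip": 0, "x": 98, "y": 16, "z": 0, "twist": 4}
    - {"grip": 0, "x": 147, "y": 24, "z": 0, "twist": 6}
    - {"grip": 0, "x": 196, "y": 32, "z": 0, "twist": 8}
    - {"grip": 0, "x": 245, "y": 40, "z": 5, "twist": 10}
    - {"grip": 0, "x": 294, "y": 48, "z": 10, "twist": 12}
    - {"grip": 0, "x": 343, "y": 56, "z": 15, "twist": 12}
    - {"grip": 0, "x": 392, "y": 63, "z": 20, "twist": 12}
    - {"grip": 0, "x": 392, "y": 63, "z": 20, "twist": 12}
    - {"grip": 0, "x": 392, "y": 63, "z": 20, "twist": 12}

```text
time: 25.95
tcp_pos: [0.6256, 0.132, 0.2172]
ee_rot: [0.725, 0.689, 0.003, 0.009]
ft_force: [0.2, -0.1, 0.3]
grip_width: 1.0
```

```bash
python3 - <<'E'
from h import *
st();print(togo([.6235,.1335,.135]));s=shot('side','s11',(195,95,335,295),4)
E
```

```text
t25.95 tcp [625.6 132.  217.2] F [ 0.2 -0.1  0.3] T [-0.04  0.06 -0.01] w 1.0 yaw 87.0 j5 [ 0.2   0.42  1.44 -0.01  1.26  0.25]
[ 2. -4. 82.]
```

View pics/s11.png

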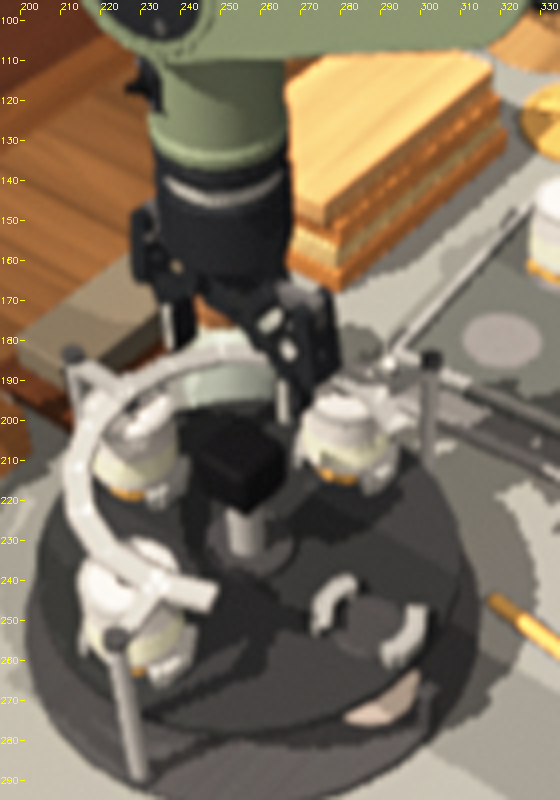

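Emit:
arm_command:
  targets:
    - {"grip": 0, "x": 2, "y": -4, "z": 25, "twist": 0}
    - {"grip": 0, "x": 2, "y": -4, "z": 50, "twist": 0}
    - {"grip": 0, "x": 2, "y": -4, "z": 70, "twist": 0}
    - {"grip": 0, "x": 2, "y": -4, "z": 81, "twist": 0}
    - {"grip": 0, "x": 2, "y": -4, "z": 81, "twist": 0}
    - {"grip": 200, "x": 2, "y": -4, "z": 81, "twist": 0}
    - {"grip": 200, "x": 2, "y": -4, "z": 81, "twist": 0}
    - {"grip": 200, "x": 2, "y": -4, "z": 81, "twist": 0}
    - {"grip": 200, "x": 2, "y": -4, "z": 81, "twist": 0}
    - {"grip": 200, "x": 2, "y": -4, "z": 81, "twist": 0}
  force: 80

```text
time: 27.25
tcp_pos: [0.6244, 0.1329, 0.1376]
ee_rot: [0.725, 0.688, 0.004, 0.01]
ft_force: [5.6, -0.9, 5.9]
grip_width: 0.511
```

```bash
python3 - <<'E'
from h import *
o=st();print(o['ee_rot'])
E
```

```text
t27.25 tcp [624.4 132.9 137.6] F [ 5.6 -0.9  5.9] T [0.01 0.59 0.21] w 0.511 yaw 87.0 j5 [ 0.2   0.48  1.56 -0.01  1.09  0.26]
[0.72529536 0.68834801 0.00428166 0.01026268]
```

Emit:
arm_command:
  targets:
    - {"grip": 200, "x": 0, "y": 0, "z": 0, "twist": 9}
    - {"grip": 200, "x": 0, "y": 0, "z": 0, "twist": 18}
    - {"grip": 200, "x": 0, "y": 0, "z": 0, "twist": 27}
    - {"grip": 200, "x": 0, "y": 0, "z": 0, "twist": 36}
    - {"grip": 200, "x": 0, "y": 0, "z": 0, "twist": 45}
    - {"grip": 200, "x": 0, "y": 0, "z": 0, "twist": 54}
    - {"grip": 200, "x": 0, "y": 0, "z": 0, "twist": 63}
    - {"grip": 200, "x": 0, "y": 0, "z": 0, "twist": 72}
    - {"grip": 200, "x": 0, "y": 0, "z": 0, "twist": 81}
    - {"grip": 200, "x": 0, "y": 0, "z": 0, "twist": 90}

```text
time: 28.5
tcp_pos: [0.6216, 0.1357, 0.1375]
ee_rot: [1.0, -0.028, 0.007, 0.003]
ft_force: [-3.2, 10.8, 4.0]
grip_width: 0.508
```

```bash
python3 - <<'E'
from h import *
o=st();print(o['ee_rot']); shot('side','s12',(195,95,335,295),4)
E
```

```text
t28.50 tcp [621.6 135.7 137.5] F [-3.2 10.8  4. ] T [0.29 1.34 0.3 ] w 0.508 yaw -3.2 j5 [ 0.2   0.48  1.56 -0.01  1.09  1.83]
[ 0.99956872 -0.02833367  0.00727159  0.00258766]
```

View pics/s12.png

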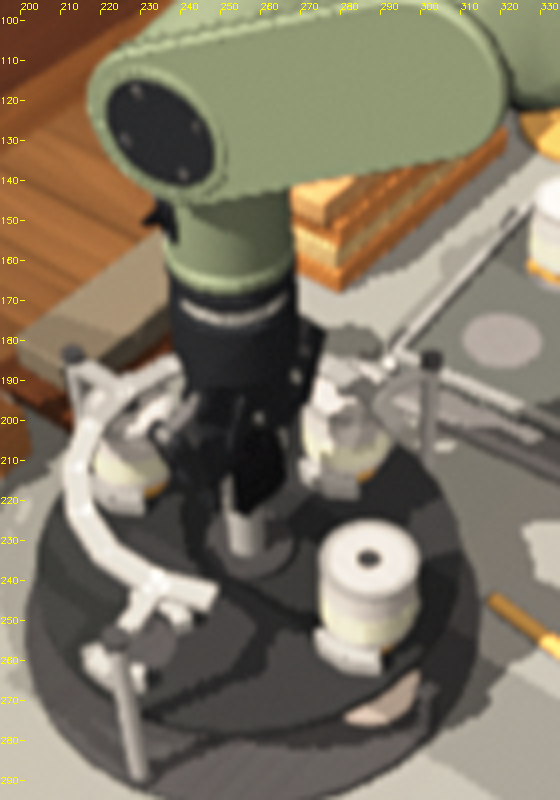

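The turret indexed: the next can is at the front in the side view, lid at (285,230).

```bash
python3 - <<'E'
from h import *
print(togo([.5195,.139,.215]))
E
```

```text
[-101.    4.  -79.]
```

Emit:
arm_command:
  targets:
    - {"grip": 0, "x": 0, "y": 0, "z": 0, "twist": 0}
    - {"grip": 0, "x": 0, "y": 0, "z": 0, "twist": 0}
    - {"grip": 0, "x": 0, "y": 0, "z": -25, "twist": 0}
    - {"grip": 0, "x": 0, "y": 0, "z": -65, "twist": -10}
    - {"grip": 0, "x": -25, "y": 1, "z": -79, "twist": -20}
    - {"grip": 0, "x": -65, "y": 3, "z": -79, "twist": -30}
    - {"grip": 0, "x": -101, "y": 4, "z": -79, "twist": -40}
    - {"grip": 0, "x": -101, "y": 4, "z": -79, "twist": -50}
    - {"grip": 0, "x": -101, "y": 4, "z": -79, "twist": -57}
    - {"grip": 0, "x": -101, "y": 4, "z": -79, "twist": -57}

```text
time: 29.8
tcp_pos: [0.5194, 0.1383, 0.2152]
ee_rot: [0.894, 0.448, 0.005, 0.005]
ft_force: [0.7, -0.6, -0.5]
grip_width: 1.0
```

```bash
python3 - <<'E'
from h import *
o=st();print(o['ee_rot'],togo([.5195,.139,.1]));shot('side','s13',(195,95,335,295),4)
E
```

```text
t29.80 tcp [519.4 138.3 215.2] F [ 0.7 -0.6 -0.5] T [-0.02  0.02 -0.02] w 1.0 yaw 53.3 j5 [ 0.24  0.27  1.68 -0.01  1.18  0.89]
[0.89376171 0.4484769  0.00531791 0.00549561] [  0.  -2. 115.]
```

View pics/s13.png

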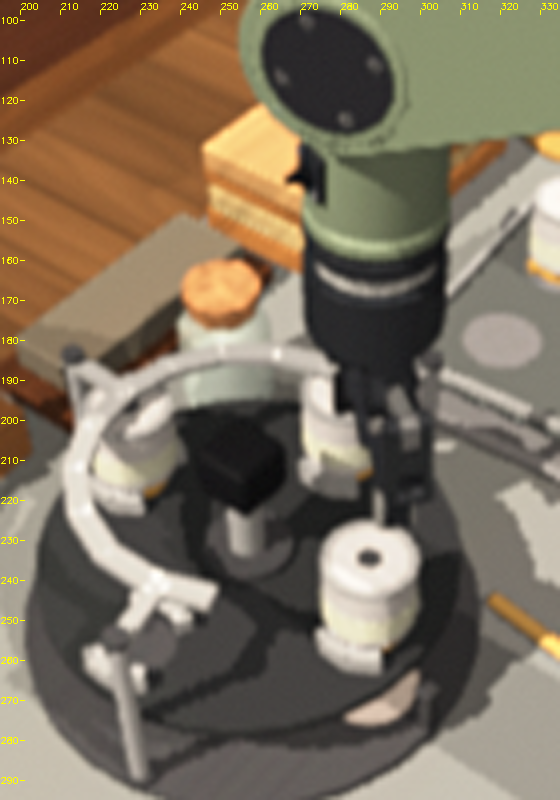

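Emit:
arm_command:
  targets:
    - {"grip": 0, "x": 0, "y": -1, "z": 30, "twist": 0}
    - {"grip": 0, "x": 0, "y": -1, "z": 60, "twist": 0}
    - {"grip": 0, "x": 0, "y": -1, "z": 90, "twist": 0}
    - {"grip": 0, "x": 0, "y": -1, "z": 107, "twist": 0}
    - {"grip": 0, "x": 0, "y": -1, "z": 115, "twist": 0}
    - {"grip": 0, "x": 0, "y": -1, "z": 115, "twist": 0}
    - {"grip": 200, "x": 0, "y": -1, "z": 115, "twist": 0}
    - {"grip": 200, "x": 0, "y": -1, "z": 115, "twist": 0}
    - {"grip": 200, "x": 0, "y": -1, "z": 115, "twist": 0}
    - {"grip": 200, "x": 0, "y": -1, "z": 115, "twist": 0}
  force: 60

```text
time: 31.1
tcp_pos: [0.5203, 0.1389, 0.1014]
ee_rot: [0.894, 0.448, 0.006, 0.005]
ft_force: [-1.8, 1.0, 6.3]
grip_width: 0.687
```

Emit:
arm_command:
  targets:
    - {"grip": 200, "x": 0, "y": 0, "z": 0, "twist": -10}
    - {"grip": 200, "x": 0, "y": 0, "z": 0, "twist": -20}
    - {"grip": 200, "x": 0, "y": 0, "z": 0, "twist": -30}
    - {"grip": 200, "x": 0, "y": 0, "z": 0, "twist": -40}
    - {"grip": 200, "x": 0, "y": 0, "z": 0, "twist": -50}
    - {"grip": 200, "x": 0, "y": 0, "z": 0, "twist": -60}
    - {"grip": 200, "x": 0, "y": 0, "z": 0, "twist": -70}
    - {"grip": 200, "x": 0, "y": 0, "z": 0, "twist": -80}
    - {"grip": 200, "x": 0, "y": 0, "z": 0, "twist": -90}
    - {"grip": 200, "x": 0, "y": 0, "z": 0, "twist": -100}

```text
time: 32.35
tcp_pos: [0.5209, 0.1395, 0.1018]
ee_rot: [0.229, 0.973, 0.001, 0.008]
ft_force: [0.3, 0.8, -2.6]
grip_width: 0.686
```

Emit:
arm_command:
  targets:
    - {"grip": 200, "x": 0, "y": 0, "z": 0, "twist": -5}
    - {"grip": 200, "x": 0, "y": 0, "z": 0, "twist": -5}
    - {"grip": 200, "x": 0, "y": 0, "z": -5, "twist": -5}
    - {"grip": 200, "x": 0, "y": 0, "z": -10, "twist": -5}
    - {"grip": 200, "x": 0, "y": 0, "z": -18, "twist": -5}
    - {"grip": 200, "x": 0, "y": 0, "z": -18, "twist": -5}

```text
time: 33.1
tcp_pos: [0.5211, 0.1397, 0.1207]
ee_rot: [0.187, 0.982, 0.001, 0.009]
ft_force: [-0.3, 0.4, -5.7]
grip_width: 0.689
```

```bash
python3 - <<'E'
from h import *
o=st();print(o['ee_rot'],togo([.6137,-.1601,.21])); shot('side','s14',(195,95,335,295),4)
E
```

```text
t33.10 tcp [521.1 139.7 120.7] F [-0.3  0.4 -5.7] T [0.03 0.   0.03] w 0.689 yaw 158.5 j5 [ 0.24  0.35  1.82 -0.01  0.95 -0.95]
[1.86571784e-01 9.82396344e-01 7.82159042e-04 9.36911008e-03] [-198. -245.  -87.]
```

View pics/s14.png

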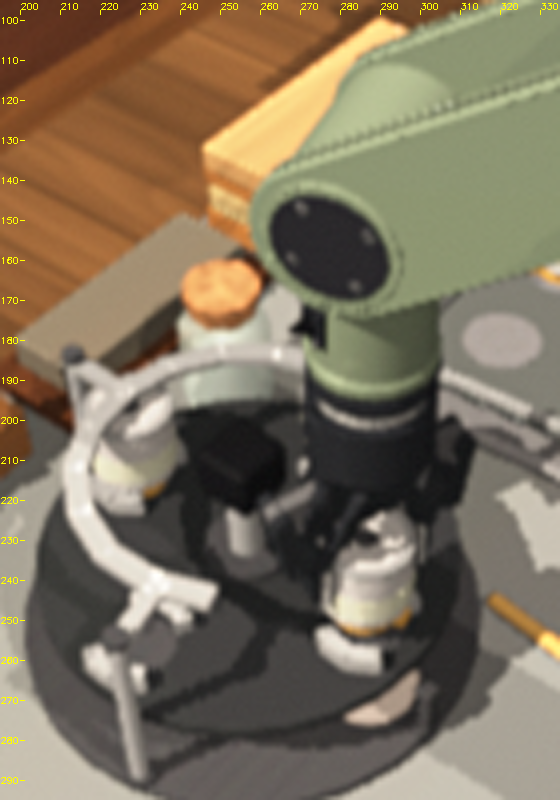

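Lifted free. I'll carry it to the far-left disc.

Emit:
arm_command:
  targets:
    - {"grip": 200, "x": 0, "y": 0, "z": -45, "twist": 0}
    - {"grip": 200, "x": 0, "y": 0, "z": -92, "twist": 0}
    - {"grip": 200, "x": -28, "y": -35, "z": -94, "twist": 8}
    - {"grip": 200, "x": -56, "y": -70, "z": -93, "twist": 16}
    - {"grip": 200, "x": -85, "y": -105, "z": -92, "twist": 24}
    - {"grip": 200, "x": -113, "y": -140, "z": -91, "twist": 32}
    - {"grip": 200, "x": -141, "y": -175, "z": -90, "twist": 40}
    - {"grip": 200, "x": -170, "y": -210, "z": -88, "twist": 48}
    - {"grip": 200, "x": -198, "y": -245, "z": -87, "twist": 54}
    - {"grip": 200, "x": -198, "y": -245, "z": -87, "twist": 60}
  force: 70

```text
time: 34.4
tcp_pos: [0.614, -0.1642, 0.2084]
ee_rot: [0.656, 0.755, 0.004, 0.007]
ft_force: [-0.3, 0.7, -5.7]
grip_width: 0.683
```

```bash
python3 - <<'E'
from h import *
st();print(togo([.6137,-.1601,.0798]))
E
```

```text
t34.40 tcp [ 614.  -164.2  208.4] F [-0.3  0.7 -5.7] T [ 0.15  0.1  -0.01] w 0.683 yaw 98.1 j5 [-0.28  0.42  1.47  0.    1.24 -0.42]
[  5.  -2. 129.]
```

Emit:
arm_command:
  targets:
    - {"grip": 200, "x": 4, "y": -2, "z": 30, "twist": 0}
    - {"grip": 200, "x": 4, "y": -2, "z": 60, "twist": 0}
    - {"grip": 200, "x": 4, "y": -2, "z": 90, "twist": 0}
    - {"grip": 200, "x": 4, "y": -2, "z": 112, "twist": 0}
    - {"grip": 200, "x": 4, "y": -2, "z": 120, "twist": 0}

```text
time: 35.02
tcp_pos: [0.6122, -0.1606, 0.0863]
ee_rot: [0.656, 0.755, 0.003, 0.006]
ft_force: [-0.0, -1.1, -5.3]
grip_width: 0.686
```

```bash
python3 - <<'E'
from h import *
st();print(togo([.6137,-.1601,.0798]));s=shot('side','s15',(285,95,415,235),4)
E
```

```text
t35.02 tcp [ 612.2 -160.6   86.3] F [-0.  -1.1 -5.3] T [ 0.03  0.09 -0.  ] w 0.686 yaw 98.1 j5 [-0.28  0.52  1.63  0.    0.98 -0.42]
[0. 1. 6.]
```

View pics/s15.png

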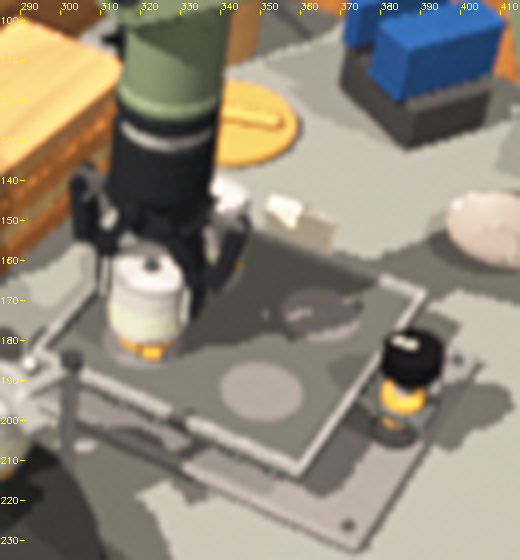

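The second can is over the far-left disc at (317,180). I'll set it down.

Emit:
arm_command:
  targets:
    - {"grip": 200, "x": 0, "y": 1, "z": 4, "twist": 0}
    - {"grip": 200, "x": 0, "y": 1, "z": 8, "twist": 0}
    - {"grip": 200, "x": 0, "y": 1, "z": 8, "twist": 0}
    - {"grip": 150, "x": 0, "y": 1, "z": 8, "twist": 0}
    - {"grip": 0, "x": 0, "y": 1, "z": 8, "twist": 0}
    - {"grip": 0, "x": 0, "y": 1, "z": 7, "twist": 0}
    - {"grip": 0, "x": 0, "y": 1, "z": -20, "twist": 0}
    - {"grip": 0, "x": 0, "y": 1, "z": -60, "twist": 0}
    - {"grip": 0, "x": 0, "y": 1, "z": -110, "twist": 0}
    - {"grip": 0, "x": 0, "y": 1, "z": -145, "twist": 0}

```text
time: 36.33
tcp_pos: [0.6122, -0.1603, 0.234]
ee_rot: [0.656, 0.755, 0.004, 0.007]
ft_force: [-0.2, 0.4, -0.1]
grip_width: 0.999
```

```bash
python3 - <<'E'
from h import *
st();print(togo([.623,.1340,.215]));s=shot('side','s16',(195,95,415,295),3)
E
```

```text
t36.33 tcp [ 612.2 -160.3  234. ] F [-0.2  0.4 -0.1] T [-0.01 -0.05 -0.01] w 0.999 yaw 98.1 j5 [-0.27  0.4   1.43  0.    1.29 -0.42]
[290.  52.  18.]
```

View pics/s16.png

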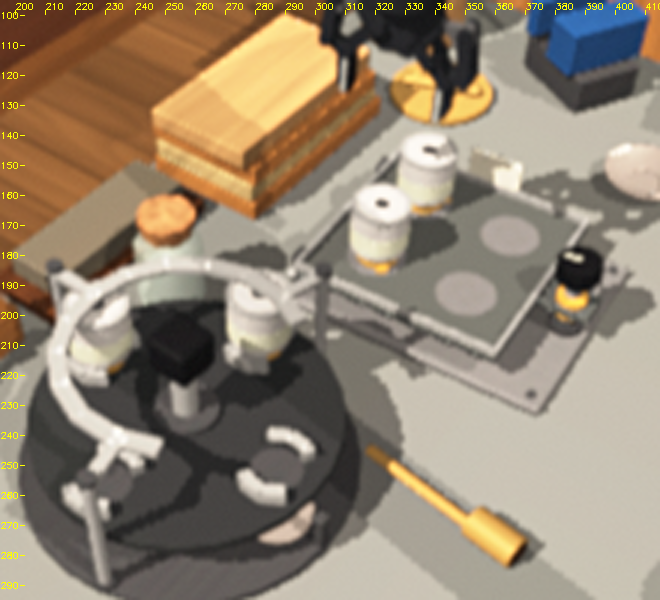

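Two cans now stand upright on the deck, at (427,170) and (380,230). On to the carousel knob again.

Emit:
arm_command:
  targets:
    - {"grip": 0, "x": 48, "y": 9, "z": 0, "twist": 2}
    - {"grip": 0, "x": 96, "y": 17, "z": 0, "twist": 4}
    - {"grip": 0, "x": 145, "y": 26, "z": 0, "twist": 6}
    - {"grip": 0, "x": 193, "y": 35, "z": 5, "twist": 8}
    - {"grip": 0, "x": 242, "y": 43, "z": 10, "twist": 10}
    - {"grip": 0, "x": 290, "y": 52, "z": 15, "twist": 11}
    - {"grip": 0, "x": 290, "y": 52, "z": 18, "twist": 11}
    - {"grip": 0, "x": 290, "y": 52, "z": 18, "twist": 11}

```text
time: 37.38
tcp_pos: [0.6252, 0.1331, 0.2192]
ee_rot: [0.725, 0.689, 0.007, 0.011]
ft_force: [-0.4, 0.2, 0.3]
grip_width: 1.001
```

```bash
python3 - <<'E'
from h import *
o=st();print(o['ee_rot'],togo([.623,.1340,.137]))
E
```

```text
t37.38 tcp [625.2 133.1 219.2] F [-0.4  0.2  0.3] T [ 0.    0.01 -0.05] w 1.001 yaw 87.1 j5 [ 0.2   0.42  1.44 -0.01  1.26  0.25]
[0.72467448 0.68897668 0.00661327 0.01069115] [ 1. -4. 82.]
```

Emit:
arm_command:
  targets:
    - {"grip": 0, "x": 1, "y": -4, "z": 25, "twist": 0}
    - {"grip": 0, "x": 1, "y": -4, "z": 50, "twist": 0}
    - {"grip": 0, "x": 1, "y": -4, "z": 70, "twist": 0}
    - {"grip": 0, "x": 1, "y": -4, "z": 81, "twist": 0}
    - {"grip": 0, "x": 1, "y": -4, "z": 81, "twist": 0}
    - {"grip": 200, "x": 1, "y": -4, "z": 81, "twist": 0}
    - {"grip": 200, "x": 1, "y": -4, "z": 81, "twist": 0}
    - {"grip": 200, "x": 1, "y": -4, "z": 81, "twist": 0}
    - {"grip": 200, "x": 1, "y": -4, "z": 81, "twist": 0}
    - {"grip": 200, "x": 1, "y": -4, "z": 81, "twist": 0}
  force: 80

```text
time: 38.62
tcp_pos: [0.6246, 0.1338, 0.1396]
ee_rot: [0.724, 0.689, 0.008, 0.012]
ft_force: [5.0, -1.0, 3.8]
grip_width: 0.504
```

Emit:
arm_command:
  targets:
    - {"grip": 200, "x": 0, "y": 0, "z": 0, "twist": 9}
    - {"grip": 200, "x": 0, "y": 0, "z": 0, "twist": 18}
    - {"grip": 200, "x": 0, "y": 0, "z": 0, "twist": 27}
    - {"grip": 200, "x": 0, "y": 0, "z": 0, "twist": 36}
    - {"grip": 200, "x": 0, "y": 0, "z": 0, "twist": 45}
    - {"grip": 200, "x": 0, "y": 0, "z": 0, "twist": 54}
    - {"grip": 200, "x": 0, "y": 0, "z": 0, "twist": 63}
    - {"grip": 200, "x": 0, "y": 0, "z": 0, "twist": 72}
    - {"grip": 200, "x": 0, "y": 0, "z": 0, "twist": 81}
    - {"grip": 200, "x": 0, "y": 0, "z": 0, "twist": 90}

```text
time: 39.88
tcp_pos: [0.6226, 0.1357, 0.1395]
ee_rot: [1.0, -0.027, 0.012, 0.002]
ft_force: [-1.9, 9.7, 0.6]
grip_width: 0.499
```

```bash
python3 - <<'E'
from h import *
o=st();print(o['ee_rot'],togo([.5198,.139,.215]))
E
```

```text
t39.88 tcp [622.6 135.7 139.5] F [-1.9  9.7  0.6] T [-0.95  1.14  0.29] w 0.499 yaw -3.0 j5 [ 0.2   0.47  1.56 -0.01  1.08  1.83]
[ 0.9995755  -0.02660974  0.01166403  0.00216451] [-101.    2.  -78.]
```

Emit:
arm_command:
  targets:
    - {"grip": 0, "x": 0, "y": 0, "z": 0, "twist": 0}
    - {"grip": 0, "x": 0, "y": 0, "z": 0, "twist": 0}
    - {"grip": 0, "x": 0, "y": 0, "z": -25, "twist": 0}
    - {"grip": 0, "x": 0, "y": 0, "z": -65, "twist": -10}
    - {"grip": 0, "x": -25, "y": 1, "z": -78, "twist": -20}
    - {"grip": 0, "x": -65, "y": 2, "z": -78, "twist": -30}
    - {"grip": 0, "x": -101, "y": 2, "z": -78, "twist": -40}
    - {"grip": 0, "x": -101, "y": 2, "z": -78, "twist": -50}
    - {"grip": 0, "x": -101, "y": 2, "z": -78, "twist": -57}
    - {"grip": 0, "x": -101, "y": 2, "z": -78, "twist": -57}

```text
time: 41.12
tcp_pos: [0.5199, 0.1392, 0.2154]
ee_rot: [0.891, 0.453, 0.01, 0.008]
ft_force: [0.4, -0.4, 0.5]
grip_width: 1.003
```

```bash
python3 - <<'E'
from h import *
o=st();print(o['ee_rot'],togo([.5198,.139,.1]));shot('side','s17',(195,95,415,295),3)
E
```

```text
t41.12 tcp [519.9 139.2 215.4] F [ 0.4 -0.4  0.5] T [-0.03  0.01  0.03] w 1.003 yaw 53.9 j5 [ 0.25  0.26  1.69 -0.01  1.17  0.88]
[0.89141808 0.45301772 0.00953686 0.0076032 ] [ -1.  -3. 115.]
```

View pics/s17.png

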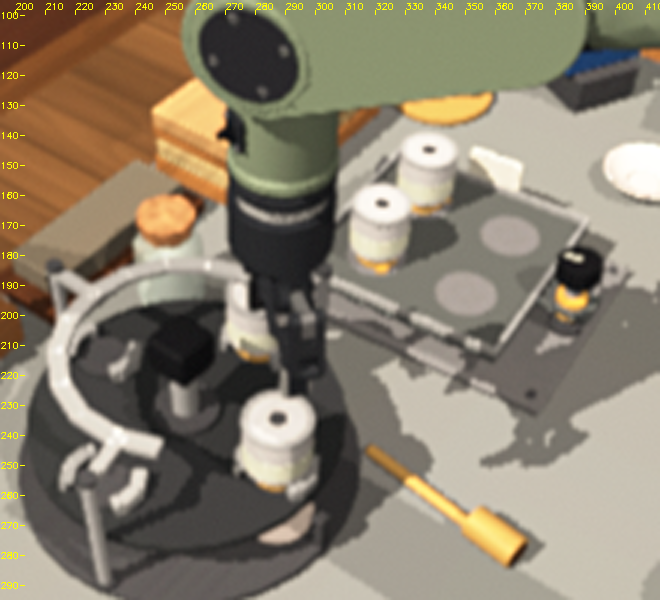

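The third can is at the front, lid at (287,235). I'll grip, unscrew and lift it.

Emit:
arm_command:
  targets:
    - {"grip": 0, "x": -1, "y": -2, "z": 30, "twist": 0}
    - {"grip": 0, "x": -1, "y": -2, "z": 60, "twist": 0}
    - {"grip": 0, "x": -1, "y": -2, "z": 90, "twist": 0}
    - {"grip": 0, "x": -1, "y": -2, "z": 107, "twist": 0}
    - {"grip": 0, "x": -1, "y": -2, "z": 115, "twist": 0}
    - {"grip": 0, "x": -1, "y": -2, "z": 115, "twist": 0}
    - {"grip": 200, "x": -1, "y": -2, "z": 115, "twist": 0}
    - {"grip": 200, "x": -1, "y": -2, "z": 115, "twist": 0}
    - {"grip": 200, "x": -1, "y": -2, "z": 115, "twist": 0}
    - {"grip": 200, "x": -1, "y": -2, "z": 115, "twist": 0}
  force: 60

```text
time: 42.42
tcp_pos: [0.5208, 0.1395, 0.1016]
ee_rot: [0.892, 0.452, 0.01, 0.007]
ft_force: [-1.2, 1.1, 4.6]
grip_width: 0.688
```

Emit:
arm_command:
  targets:
    - {"grip": 200, "x": 0, "y": 0, "z": 0, "twist": -10}
    - {"grip": 200, "x": 0, "y": 0, "z": 0, "twist": -20}
    - {"grip": 200, "x": 0, "y": 0, "z": 0, "twist": -30}
    - {"grip": 200, "x": 0, "y": 0, "z": 0, "twist": -40}
    - {"grip": 200, "x": 0, "y": 0, "z": 0, "twist": -50}
    - {"grip": 200, "x": 0, "y": 0, "z": 0, "twist": -60}
    - {"grip": 200, "x": 0, "y": 0, "z": 0, "twist": -70}
    - {"grip": 200, "x": 0, "y": 0, "z": 0, "twist": -80}
    - {"grip": 200, "x": 0, "y": 0, "z": 0, "twist": -90}
    - {"grip": 200, "x": 0, "y": 0, "z": 0, "twist": -100}

```text
time: 43.68
tcp_pos: [0.5197, 0.1398, 0.1021]
ee_rot: [0.225, 0.974, 0.001, 0.012]
ft_force: [-3.2, 1.1, 2.4]
grip_width: 0.689
```

Emit:
arm_command:
  targets:
    - {"grip": 200, "x": 0, "y": 0, "z": 0, "twist": -5}
    - {"grip": 200, "x": 0, "y": 0, "z": 0, "twist": -5}
    - {"grip": 200, "x": 0, "y": 0, "z": -5, "twist": -5}
    - {"grip": 200, "x": 0, "y": 0, "z": -10, "twist": -5}
    - {"grip": 200, "x": 0, "y": 0, "z": -18, "twist": -5}
    - {"grip": 200, "x": 0, "y": 0, "z": -18, "twist": -5}

```text
time: 44.42
tcp_pos: [0.52, 0.14, 0.121]
ee_rot: [0.182, 0.983, 0.001, 0.013]
ft_force: [0.6, -0.5, -5.8]
grip_width: 0.683
```

```bash
python3 - <<'E'
from h import *
o=st();print(o['ee_rot'],togo([.5183,-.2719,.21])); shot('side','s18',(195,95,415,295),3)
E
```

```text
t44.42 tcp [520. 140. 121.] F [ 0.6 -0.5 -5.8] T [ 0.    0.1  -0.01] w 0.683 yaw 159.0 j5 [ 0.25  0.35  1.83 -0.01  0.94 -0.95]
[0.18194789 0.98322654 0.00111577 0.01262142] [-148. -385.  -88.]
```

View pics/s18.png

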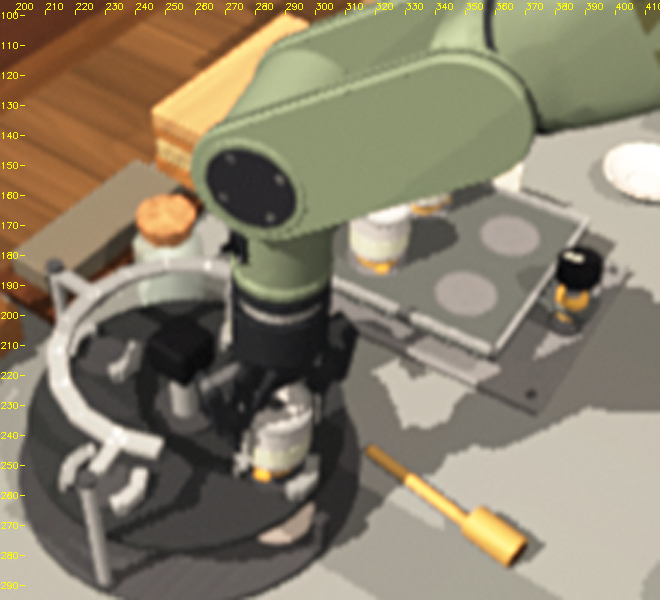

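Emit:
arm_command:
  targets:
    - {"grip": 200, "x": 0, "y": 0, "z": -45, "twist": 0}
    - {"grip": 200, "x": 0, "y": 0, "z": -92, "twist": 0}
    - {"grip": 200, "x": -18, "y": -48, "z": -94, "twist": 8}
    - {"grip": 200, "x": -37, "y": -96, "z": -93, "twist": 16}
    - {"grip": 200, "x": -56, "y": -144, "z": -92, "twist": 24}
    - {"grip": 200, "x": -75, "y": -192, "z": -91, "twist": 32}
    - {"grip": 200, "x": -93, "y": -240, "z": -90, "twist": 40}
    - {"grip": 200, "x": -111, "y": -288, "z": -89, "twist": 48}
    - {"grip": 200, "x": -130, "y": -336, "z": -88, "twist": 54}
    - {"grip": 200, "x": -148, "y": -385, "z": -88, "twist": 60}
  force: 70

```text
time: 45.72
tcp_pos: [0.5175, -0.2739, 0.2091]
ee_rot: [0.651, 0.759, 0.007, 0.01]
ft_force: [0.0, 0.3, -5.5]
grip_width: 0.682
```

```bash
python3 - <<'E'
from h import *
st();print(togo([.5183,-.2719,.0800]))
E
```

```text
t45.73 tcp [ 517.5 -273.9  209.1] F [ 0.   0.3 -5.5] T [ 0.03 -0.04 -0.02] w 0.682 yaw 98.8 j5 [-0.51  0.34  1.59  0.01  1.19 -0.67]
[  3.  -2. 129.]
```

Emit:
arm_command:
  targets:
    - {"grip": 200, "x": 3, "y": -2, "z": 30, "twist": 0}
    - {"grip": 200, "x": 3, "y": -2, "z": 60, "twist": 0}
    - {"grip": 200, "x": 3, "y": -2, "z": 90, "twist": 0}
    - {"grip": 200, "x": 3, "y": -2, "z": 112, "twist": 0}
    - {"grip": 200, "x": 3, "y": -2, "z": 120, "twist": 0}

```text
time: 46.35
tcp_pos: [0.5169, -0.271, 0.0874]
ee_rot: [0.651, 0.759, 0.006, 0.008]
ft_force: [0.6, -0.3, -5.1]
grip_width: 0.683
```

```bash
python3 - <<'E'
from h import *
st();print(togo([.5183,-.2719,.0800]));s=shot('side','s19',(285,95,415,235),4)
E
```

```text
t46.35 tcp [ 516.9 -271.    87.4] F [ 0.6 -0.3 -5.1] T [ 0.06 -0.   -0.05] w 0.683 yaw 98.8 j5 [-0.51  0.45  1.76  0.01  0.92 -0.67]
[-1.  1.  7.]
```

View pics/s19.png

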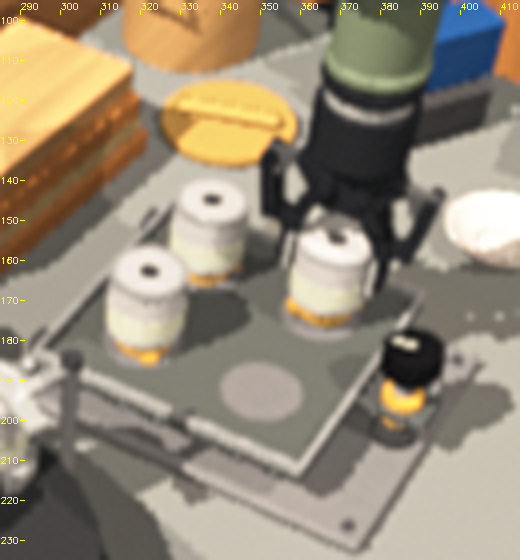

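The third can is over the near-right disc at (365,172). I'll set it down.

Emit:
arm_command:
  targets:
    - {"grip": 200, "x": -1, "y": 1, "z": 4, "twist": 0}
    - {"grip": 200, "x": -1, "y": 1, "z": 9, "twist": 0}
    - {"grip": 200, "x": -1, "y": 1, "z": 9, "twist": 0}
    - {"grip": 150, "x": -1, "y": 1, "z": 9, "twist": 0}
    - {"grip": 0, "x": -1, "y": 1, "z": 9, "twist": 0}
    - {"grip": 0, "x": -1, "y": 1, "z": 7, "twist": 0}
    - {"grip": 0, "x": -1, "y": 1, "z": -20, "twist": 0}
    - {"grip": 0, "x": -1, "y": 1, "z": -60, "twist": 0}
    - {"grip": 0, "x": -1, "y": 1, "z": -110, "twist": 0}
    - {"grip": 0, "x": -1, "y": 1, "z": -145, "twist": 0}

```text
time: 47.65
tcp_pos: [0.5157, -0.272, 0.2349]
ee_rot: [0.651, 0.759, 0.007, 0.01]
ft_force: [0.1, 0.3, 0.3]
grip_width: 0.999
```

```bash
python3 - <<'E'
from h import *
st();print(togo([.623,.1340,.220]));s=shot('side','s20',(195,95,415,295),3)
E
```

```text
t47.65 tcp [ 515.7 -272.   234.9] F [0.1 0.3 0.3] T [ 0.01 -0.01  0.03] w 0.999 yaw 98.8 j5 [-0.51  0.32  1.56  0.01  1.24 -0.67]
[385. 168.  17.]
```

View pics/s20.png

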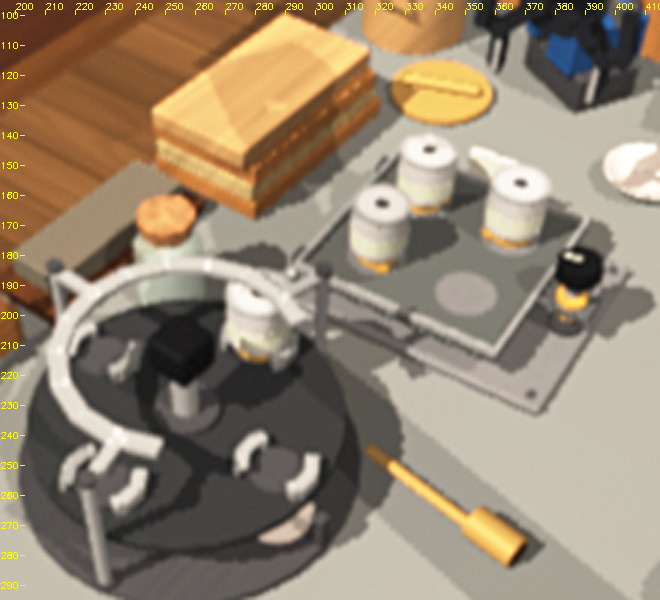

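Three cans stand on the deck. Last one: turn the knob again.

Emit:
arm_command:
  targets:
    - {"grip": 0, "x": 48, "y": 21, "z": 0, "twist": 2}
    - {"grip": 0, "x": 96, "y": 42, "z": 0, "twist": 4}
    - {"grip": 0, "x": 144, "y": 63, "z": 0, "twist": 6}
    - {"grip": 0, "x": 192, "y": 84, "z": 3, "twist": 8}
    - {"grip": 0, "x": 241, "y": 105, "z": 6, "twist": 10}
    - {"grip": 0, "x": 289, "y": 126, "z": 10, "twist": 12}
    - {"grip": 0, "x": 337, "y": 147, "z": 14, "twist": 12}
    - {"grip": 0, "x": 385, "y": 168, "z": 17, "twist": 12}
    - {"grip": 0, "x": 385, "y": 168, "z": 17, "twist": 12}
    - {"grip": 0, "x": 385, "y": 168, "z": 17, "twist": 12}

```text
time: 48.95
tcp_pos: [0.6248, 0.1328, 0.2231]
ee_rot: [0.726, 0.687, 0.009, 0.013]
ft_force: [0.1, -0.2, 0.2]
grip_width: 1.0
```

```bash
python3 - <<'E'
from h import *
o=st();print(o['ee_rot'],togo([.623,.1340,.138]))
E
```

```text
t48.95 tcp [624.8 132.8 223.1] F [ 0.1 -0.2  0.2] T [ 0.01  0.02 -0.02] w 1.0 yaw 86.8 j5 [ 0.2   0.41  1.44 -0.01  1.26  0.26]
[0.72617909 0.68732977 0.00867281 0.01290308] [ 2. -4. 85.]
```

Emit:
arm_command:
  targets:
    - {"grip": 0, "x": 2, "y": -4, "z": 25, "twist": 0}
    - {"grip": 0, "x": 2, "y": -4, "z": 50, "twist": 0}
    - {"grip": 0, "x": 2, "y": -4, "z": 70, "twist": 0}
    - {"grip": 0, "x": 2, "y": -4, "z": 84, "twist": 0}
    - {"grip": 0, "x": 2, "y": -4, "z": 84, "twist": 0}
    - {"grip": 200, "x": 2, "y": -4, "z": 84, "twist": 0}
    - {"grip": 200, "x": 2, "y": -4, "z": 84, "twist": 0}
    - {"grip": 200, "x": 2, "y": -4, "z": 84, "twist": 0}
    - {"grip": 200, "x": 2, "y": -4, "z": 84, "twist": 0}
    - {"grip": 200, "x": 2, "y": -4, "z": 84, "twist": 0}
  force: 80

```text
time: 50.2
tcp_pos: [0.6247, 0.1345, 0.1405]
ee_rot: [0.726, 0.687, 0.01, 0.014]
ft_force: [5.1, -1.2, 6.5]
grip_width: 0.505
```

Emit:
arm_command:
  targets:
    - {"grip": 200, "x": 0, "y": 0, "z": 0, "twist": 9}
    - {"grip": 200, "x": 0, "y": 0, "z": 0, "twist": 18}
    - {"grip": 200, "x": 0, "y": 0, "z": 0, "twist": 27}
    - {"grip": 200, "x": 0, "y": 0, "z": 0, "twist": 36}
    - {"grip": 200, "x": 0, "y": 0, "z": 0, "twist": 45}
    - {"grip": 200, "x": 0, "y": 0, "z": 0, "twist": 54}
    - {"grip": 200, "x": 0, "y": 0, "z": 0, "twist": 63}
    - {"grip": 200, "x": 0, "y": 0, "z": 0, "twist": 72}
    - {"grip": 200, "x": 0, "y": 0, "z": 0, "twist": 81}
    - {"grip": 200, "x": 0, "y": 0, "z": 0, "twist": 90}

```text
time: 51.45
tcp_pos: [0.6234, 0.1356, 0.1406]
ee_rot: [0.999, -0.029, 0.016, 0.003]
ft_force: [-1.3, 8.6, 1.9]
grip_width: 0.501
```

```bash
python3 - <<'E'
from h import *
o=st();print(o['ee_rot'],togo([.5198,.139,.215]))
E
```

```text
t51.45 tcp [623.4 135.6 140.6] F [-1.3  8.6  1.9] T [-1.07  0.87  0.44] w 0.501 yaw -3.3 j5 [ 0.2   0.47  1.57 -0.01  1.08  1.84]
[ 0.99945427 -0.02903318  0.01552676  0.00267626] [-101.    3.  -78.]
```

Emit:
arm_command:
  targets:
    - {"grip": 0, "x": 0, "y": 0, "z": 0, "twist": 0}
    - {"grip": 0, "x": 0, "y": 0, "z": 0, "twist": 0}
    - {"grip": 0, "x": 0, "y": 0, "z": -25, "twist": 0}
    - {"grip": 0, "x": 0, "y": 0, "z": -65, "twist": -10}
    - {"grip": 0, "x": -25, "y": 1, "z": -78, "twist": -20}
    - {"grip": 0, "x": -65, "y": 2, "z": -78, "twist": -30}
    - {"grip": 0, "x": -101, "y": 3, "z": -78, "twist": -40}
    - {"grip": 0, "x": -101, "y": 3, "z": -78, "twist": -50}
    - {"grip": 0, "x": -101, "y": 3, "z": -78, "twist": -57}
    - {"grip": 0, "x": -101, "y": 3, "z": -78, "twist": -57}

```text
time: 52.7
tcp_pos: [0.52, 0.1388, 0.2155]
ee_rot: [0.892, 0.451, 0.012, 0.01]
ft_force: [-0.7, 0.0, -0.3]
grip_width: 1.002
```

```bash
python3 - <<'E'
from h import *
o=st();print(o['ee_rot'],togo([.5198,.139,.1]));shot('side','s21',(195,95,415,295),3)
E
```

```text
t52.70 tcp [520.  138.8 215.5] F [-0.7  0.  -0.3] T [-0.03  0.05 -0.01] w 1.002 yaw 53.6 j5 [ 0.25  0.26  1.69 -0.01  1.16  0.89]
[0.89237798 0.45101018 0.01246348 0.00979854] [ -2.  -4. 115.]
```

View pics/s21.png

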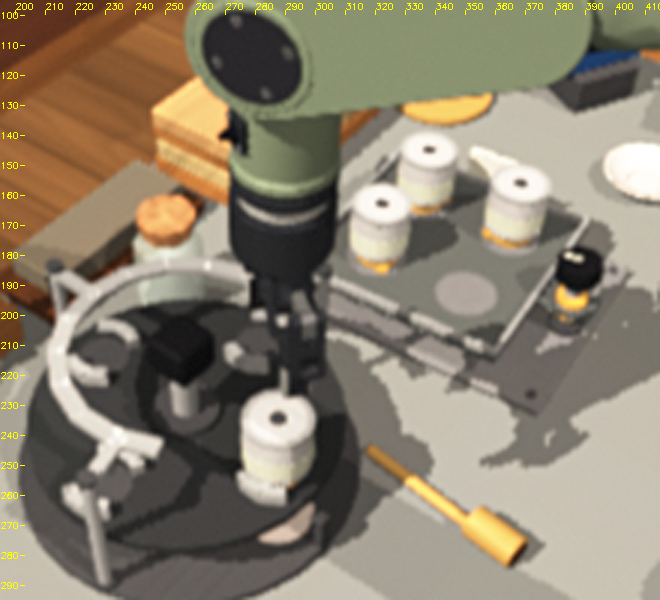

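The fourth can is at the front, lid at (287,235).

Emit:
arm_command:
  targets:
    - {"grip": 0, "x": -2, "y": -3, "z": 30, "twist": 0}
    - {"grip": 0, "x": -2, "y": -3, "z": 60, "twist": 0}
    - {"grip": 0, "x": -2, "y": -3, "z": 90, "twist": 0}
    - {"grip": 0, "x": -2, "y": -3, "z": 107, "twist": 0}
    - {"grip": 0, "x": -2, "y": -3, "z": 115, "twist": 0}
    - {"grip": 0, "x": -2, "y": -3, "z": 115, "twist": 0}
    - {"grip": 200, "x": -2, "y": -3, "z": 115, "twist": 0}
    - {"grip": 200, "x": -2, "y": -3, "z": 115, "twist": 0}
    - {"grip": 200, "x": -2, "y": -3, "z": 115, "twist": 0}
    - {"grip": 200, "x": -2, "y": -3, "z": 115, "twist": 0}
  force: 60

```text
time: 54.0
tcp_pos: [0.5202, 0.1387, 0.1018]
ee_rot: [0.893, 0.45, 0.013, 0.01]
ft_force: [-1.1, 0.2, 5.6]
grip_width: 0.692
```

Emit:
arm_command:
  targets:
    - {"grip": 200, "x": 0, "y": 0, "z": 0, "twist": -10}
    - {"grip": 200, "x": 0, "y": 0, "z": 0, "twist": -20}
    - {"grip": 200, "x": 0, "y": 0, "z": 0, "twist": -30}
    - {"grip": 200, "x": 0, "y": 0, "z": 0, "twist": -40}
    - {"grip": 200, "x": 0, "y": 0, "z": 0, "twist": -50}
    - {"grip": 200, "x": 0, "y": 0, "z": 0, "twist": -60}
    - {"grip": 200, "x": 0, "y": 0, "z": 0, "twist": -70}
    - {"grip": 200, "x": 0, "y": 0, "z": 0, "twist": -80}
    - {"grip": 200, "x": 0, "y": 0, "z": 0, "twist": -90}
    - {"grip": 200, "x": 0, "y": 0, "z": 0, "twist": -100}

```text
time: 55.25
tcp_pos: [0.5211, 0.1396, 0.1026]
ee_rot: [0.226, 0.974, 0.002, 0.017]
ft_force: [1.3, 2.1, -0.9]
grip_width: 0.683
```

Emit:
arm_command:
  targets:
    - {"grip": 200, "x": 0, "y": 0, "z": 0, "twist": -5}
    - {"grip": 200, "x": 0, "y": 0, "z": 0, "twist": -5}
    - {"grip": 200, "x": 0, "y": 0, "z": -5, "twist": -5}
    - {"grip": 200, "x": 0, "y": 0, "z": -10, "twist": -5}
    - {"grip": 200, "x": 0, "y": 0, "z": -18, "twist": -5}
    - {"grip": 200, "x": 0, "y": 0, "z": -18, "twist": -5}

```text
time: 56.0
tcp_pos: [0.5211, 0.1398, 0.1216]
ee_rot: [0.184, 0.983, 0.002, 0.018]
ft_force: [0.7, 0.3, -6.0]
grip_width: 0.688
```

```bash
python3 - <<'E'
from h import *
o=st();print(o['ee_rot'],togo([.5101,-.1683,.21])); shot('side','s22',(195,95,415,295),3)
E
```

```text
t56.00 tcp [521.1 139.8 121.6] F [ 0.7  0.3 -6. ] T [ 0.06  0.06 -0.  ] w 0.688 yaw 158.8 j5 [ 0.25  0.34  1.83 -0.01  0.93 -0.94]
[0.18383403 0.98278401 0.00204656 0.01834279] [-104. -290.  -88.]
```

View pics/s22.png

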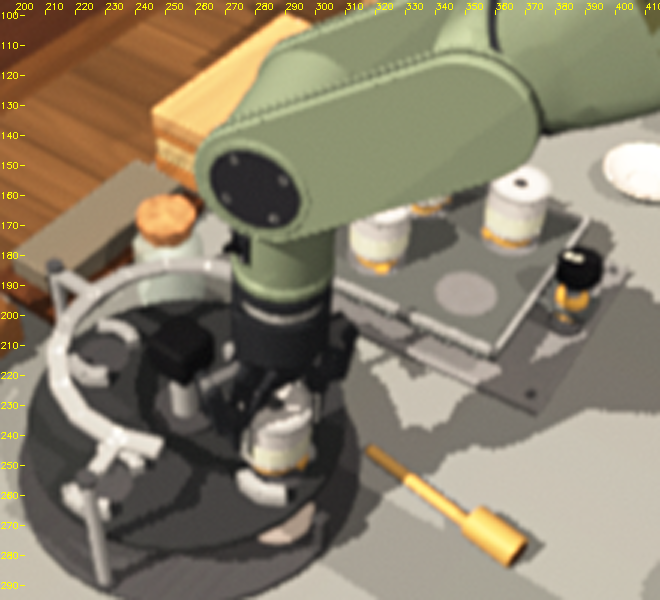

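Emit:
arm_command:
  targets:
    - {"grip": 200, "x": 0, "y": 0, "z": -45, "twist": 0}
    - {"grip": 200, "x": 0, "y": 0, "z": -92, "twist": 0}
    - {"grip": 200, "x": -14, "y": -41, "z": -94, "twist": 8}
    - {"grip": 200, "x": -29, "y": -82, "z": -93, "twist": 16}
    - {"grip": 200, "x": -44, "y": -124, "z": -92, "twist": 24}
    - {"grip": 200, "x": -59, "y": -165, "z": -91, "twist": 32}
    - {"grip": 200, "x": -74, "y": -207, "z": -90, "twist": 40}
    - {"grip": 200, "x": -89, "y": -248, "z": -89, "twist": 48}
    - {"grip": 200, "x": -104, "y": -290, "z": -88, "twist": 54}
    - {"grip": 200, "x": -104, "y": -290, "z": -88, "twist": 60}
  force: 70

```text
time: 57.3
tcp_pos: [0.5093, -0.1711, 0.2092]
ee_rot: [0.653, 0.757, 0.01, 0.015]
ft_force: [0.2, 0.8, -5.1]
grip_width: 0.685
```

```bash
python3 - <<'E'
from h import *
st();print(togo([.5101,-.1683,.0806]))
E
```

```text
t57.30 tcp [ 509.3 -171.1  209.2] F [ 0.2  0.8 -5.1] T [0.14 0.05 0.02] w 0.685 yaw 98.4 j5 [-0.35  0.26  1.71  0.01  1.14 -0.5 ]
[  4.  -3. 129.]
```

Emit:
arm_command:
  targets:
    - {"grip": 200, "x": 3, "y": -3, "z": 30, "twist": 0}
    - {"grip": 200, "x": 3, "y": -3, "z": 60, "twist": 0}
    - {"grip": 200, "x": 3, "y": -3, "z": 90, "twist": 0}
    - {"grip": 200, "x": 3, "y": -3, "z": 112, "twist": 0}
    - {"grip": 200, "x": 3, "y": -3, "z": 120, "twist": 0}

```text
time: 57.92
tcp_pos: [0.5092, -0.1687, 0.0876]
ee_rot: [0.654, 0.757, 0.009, 0.013]
ft_force: [-0.4, 0.3, -5.4]
grip_width: 0.683
```

```bash
python3 - <<'E'
from h import *
st();print(togo([.5101,-.1683,.0806]));s=shot('side','s23',(285,95,415,235),4)
E
```

```text
t57.92 tcp [ 509.2 -168.7   87.6] F [-0.4  0.3 -5.4] T [ 0.05  0.05 -0.  ] w 0.683 yaw 98.4 j5 [-0.35  0.38  1.88  0.01  0.85 -0.5 ]
[0. 1. 7.]
```

View pics/s23.png

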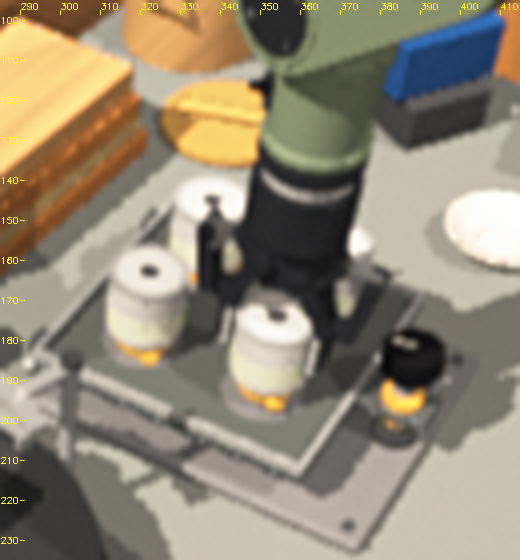

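Emit:
arm_command:
  targets:
    - {"grip": 200, "x": 0, "y": 1, "z": 4, "twist": 0}
    - {"grip": 200, "x": 0, "y": 1, "z": 8, "twist": 0}
    - {"grip": 200, "x": 0, "y": 1, "z": 9, "twist": 0}
    - {"grip": 150, "x": 0, "y": 1, "z": 9, "twist": 0}
    - {"grip": 0, "x": 0, "y": 1, "z": 8, "twist": 0}
    - {"grip": 0, "x": 0, "y": 1, "z": 7, "twist": 0}
    - {"grip": 0, "x": 0, "y": 1, "z": -20, "twist": 0}
    - {"grip": 0, "x": 0, "y": 1, "z": -60, "twist": 0}
    - {"grip": 0, "x": 0, "y": 1, "z": -110, "twist": 0}
    - {"grip": 0, "x": 0, "y": 1, "z": -145, "twist": 0}

```text
time: 59.22
tcp_pos: [0.5062, -0.1683, 0.2349]
ee_rot: [0.653, 0.757, 0.01, 0.015]
ft_force: [0.3, 0.8, -0.4]
grip_width: 1.004
```

```bash
python3 - <<'E'
from h import *
st();print(togo([.28,-.36,.24]),togo([.15,-.48,.24]))
E
```

```text
t59.23 tcp [ 506.2 -168.3  234.9] F [ 0.3  0.8 -0.4] T [-0.01 -0.05 -0.01] w 1.004 yaw 98.4 j5 [-0.35  0.23  1.68  0.01  1.2  -0.5 ]
[-157. -251.  -12.] [-257. -397.  -16.]
```

Emit:
arm_command:
  targets:
    - {"grip": 0, "x": -30, "y": -50, "z": -5, "twist": 0}
    - {"grip": 0, "x": -62, "y": -100, "z": -10, "twist": 0}
    - {"grip": 0, "x": -94, "y": -150, "z": -12, "twist": 0}
    - {"grip": 0, "x": -126, "y": -200, "z": -12, "twist": 0}
    - {"grip": 0, "x": -157, "y": -251, "z": -12, "twist": 0}
    - {"grip": 0, "x": -190, "y": -300, "z": -14, "twist": 0}
    - {"grip": 0, "x": -222, "y": -350, "z": -15, "twist": 0}
    - {"grip": 0, "x": -257, "y": -397, "z": -16, "twist": 0}
    - {"grip": 0, "x": -257, "y": -397, "z": -16, "twist": 0}

```text
time: 60.35
tcp_pos: [0.148, -0.4828, 0.2394]
ee_rot: [0.656, 0.755, 0.009, 0.015]
ft_force: [1.0, 0.7, 0.2]
grip_width: 1.0
```

```bash
python3 - <<'E'
from h import *
st();s=shot('side','s24',(195,95,415,295),3);t=shot('top','t24')
E
```

```text
t60.35 tcp [ 148.  -482.8  239.4] F [1.  0.7 0.2] T [ 0.   -0.01 -0.01] w 1.0 yaw 98.1 j5 [-1.32  0.2   1.72  0.03  1.22 -1.47]
```

View pics/s24.png

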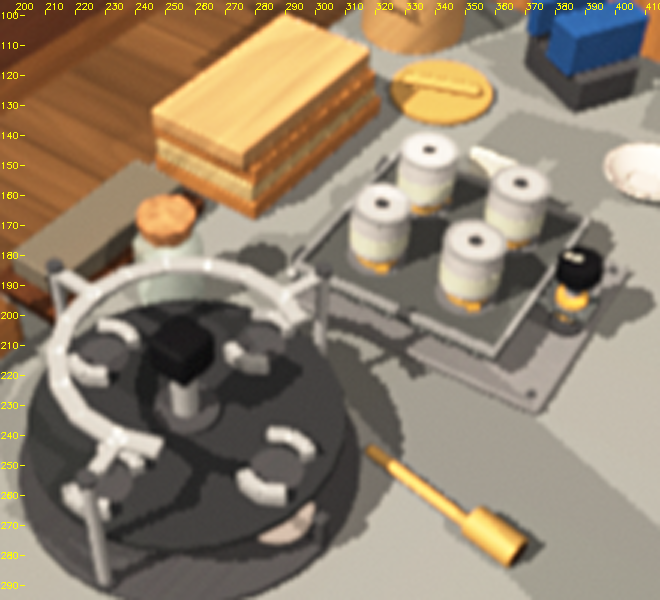

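View pics/t24.png

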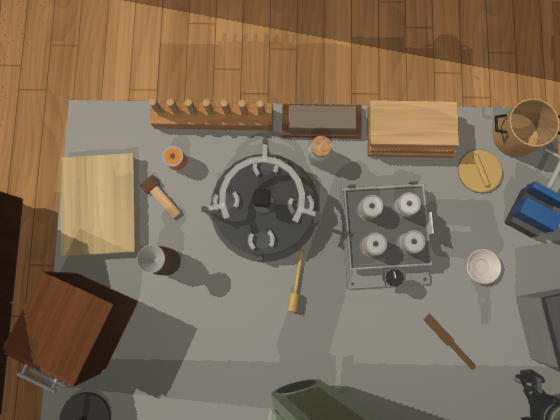

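All four cans stand upright two by two on the deck, lids at (371,206), (408,203), (376,244) and (413,241) in the top view. The carousel is empty, and the bottle, jar and scoop haven't moved. Last numeric check on the lids, the knob mark and the level.

```bash
python3 - <<'E'
from h import *
t=cv2.imread('pics/t24_raw.png');s=cv2.imread('pics/s24_raw.png')
def hole(im,c,r):
    x,y=c; g=cv2.cvtColor(im,cv2.COLOR_BGR2GRAY)[y-r:y+r+1,x-r:x+r+1].astype(float); w=np.clip(np.percentile(g,65)-g-20,0,None); yy,xx=np.mgrid[y-r:y+r+1,x-r:x+r+1]; return (xx*w).sum()/w.sum(),(yy*w).sum()/w.sum()
P=[]
for a,b in (((371,206),(322,163)),((408,203),(338,145)),((376,243),(353,175)),((413,241),(368,156))):
    h1,h2=hole(t,a,4),hole(s,b,4); p,g=two(h1,h2); P.append(p); print(np.round(h1+h2,1),((p+OFF)*1000).round(1),round(g*1000,2))
P=np.array(P);d=P[:2].mean(0)-P[2:].mean(0);print('tilt from lids',d[2]/np.hypot(*d[:2]))
a=cv2.imread('pics/t6_raw.png')[266:290,382:408];b=t[266:290,382:408];print('knob diff',cv2.absdiff(a,b).mean())
for n,bx in (('bottle',(135,240,180,280)),('jar',(305,130,340,170)),('scoop',(285,245,310,315))):
    q=cv2.imread('pics/top0.png'); x0,y0,x1,y1=bx; print(n,cv2.absdiff(q[y0:y1,x0:x1],t[y0:y1,x0:x1]).mean())
E
```

```text
[371.6 205.4 321.9 162.4] [ 614.4 -162.7  121.9] 0.83
[409.  203.  337.7 144.4] [ 622.7 -264.5  122.5] 0.8
[375.2 243.4 353.1 174.7] [ 511.  -171.4  122.4] 0.97
[413.7 241.  368.1 155.6] [ 519.3 -275.3  121.7] 1.15
tilt from lids 0.0014238028493861609
knob diff 1.7355769230769231
bottle 0.7403703703703703
jar 0.8097619047619048
scoop 5.121904761904762
```

The lids sit at 122 mm (52 + 70), and the tilt from the lids is +0.0014 rad. The knob, bottle and jar are unchanged. The scoop looks the same in the pictures, but its image difference is higher, so I'll check its outline before handing in.

```bash
python3 - <<'E'
from h import *
for f in ('pics/top0.png','pics/t24_raw.png'):
    q=cv2.imread(f)[245:320,280:315]; h=cv2.cvtColor(q,cv2.COLOR_BGR2HSV); m=((h[...,1]>80)&(h[...,0]<30)).astype(np.uint8); M=cv2.moments(m,True); print(M['m00'],M['m10']/M['m00'],M['m01']/M['m00'])
from rig import finish_job
print(finish_job())
E
```

```text
369.0 15.604336043360433 43.21951219512195
367.0 15.56675749318801 43.08174386920981
the job is handed in; nothing more can be done
None
```

The job is done and handed in at about 60 s of the 210 s allowed. There was no verdict, so the checks below are my own.

- **Levelling:** I turned the screw knob about 289° clockwise with the deck empty. Fingertips then touched the deck at 51.7 mm on the near side and 52.0 mm on the far side, so it was about 0.0015 rad off level.
- **Canisters:** all four were brought to the front, unscrewed about 105° counter-clockwise, lifted out and stood upright on the four discs.
- **Last checks:** the lids measured 121.7 to 122.5 mm high, which fits 52 + 70 mm. Tilt from the lids was about 0.0014 rad, so the deck was still level with all four on it. The screw knob's mark had not moved.
- **Bystanders:** the bottle and jar showed no change between the first and last pictures. The scoop's picture did differ, but its outline sits within 0.2 pixel of where it started, so I put that down to shadow.

**What disagreed or could not be checked:**
- The camera-only tilt readings from the painted discs scattered from 0.003 to 0.007 rad, so I relied on the touch check instead.
- The plumb pointer was not visible in either camera.
- The tool had drifted about 2° off vertical by the last canister, which did not affect how it stood.

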